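Mount a sieve on the shaker, pin the clamp bar and clamp the stack

TASK

Get the sieve shaker ready to run: set the small brass sieve upright on the pan that stands on the shaker, then swing the clamp bar across with its lid still raised until its eye is fully in the fork, and lock it by pushing the headed pin from its park tab down through fork and eye until its collar seats. Last, press the lid's knob down until the lid bears on the sieve, and let go. Keep the other things on the bench where they are.

Things in the scene. Friction and masses are not known exactly. Their poses are not given: they have to be found in the camera images.
- shaker: sieve shaker, fixed: grey housing, aluminium top plate 170 (x) x 190 (y) mm, its upper face at z = 54 mm. Origin: centre of the underside, on the bench; x to its back, y to its left, z up. Left post at (0, 70) mm carries the clamp bar, right post set back at (29, -70) mm the fork. Parts that stand above the seat: fork, bar and the three guide pegs
- seat (a point): centre of the shaker's round rubber seat, 58 mm above the bench; same axes as the shaker. The pan stands here; a sieve on the pan has its underside 25 mm above this point. Three 9 mm steel guide pegs round it, 58.5 mm out at 0 and +-120 degrees from the x axis (none at the front, -x), with tapered tops 34 mm above the seat, leave the sieve about 3 mm of play
- fork_hole (a point): centre of the upper mouth of the fork's hole, 168 mm above the bench; same axes as the shaker. Fork: two steel tines 8 mm thick, 34 (x) x 30 (y) mm, 16 mm apart, open to the shaker's front (-x), closed by a block at the back that ends level with the upper tine; vertical through holes of 11.5 mm, chamfered
- bar (a joint): angle of the clamp bar about the left post: 0 = closed against its stop, its eye in the fork with the holes in line; grows to 2.5 rad as the free end swings to the shaker's front (-x) and on to its left. At angle a it points from the hinge along (-sin a, -cos a) of the shaker's x, y. Stays where left (friction 0.1 N m). Steel, 22 mm wide, z = 146 to 158 mm
- bar_hinge (a point): point on the clamp bar's vertical hinge axis, at mid height of the bar, 152 mm above the bench
- bar_handle (a point): top of the black upright handle on the bar: round post 12 mm thick with an 18 mm wide head over its upper 14 mm, 36 mm tall, top 194 mm above the bench, 104 mm from the hinge axis (34 mm from the lid's knob, 36 mm from the eye's hole)
- lid (a joint): travel of the clamp lid (m) down through the bar: 0 = fully raised, as at every start; 0.012 when it bears on a sieve standing on the pan; stop at 0.018. Its stem is held by friction: it moves at about 4 N and stays where it is left
- lid_knob (a point): top centre of the lid's black push knob above the bar, 28 mm across, 14 mm high, 70 mm from the hinge axis, 190 mm above the bench when raised
- lid_face (a point): centre of the underside of the clamp lid, an aluminium disc 100 mm across and 5 mm thick under the bar; 137 mm above the bench when raised, which is 12 mm above the rim of a sieve standing on the pan
- pan: brass sieve pan, 101 mm across, 25 mm high, open at the top, clipped to the shaker's seat (fixed). Origin: centre of its underside, z up
- sieve: small brass sieve, 102 mm across, 42 mm high, upright on the bench left or right of the shaker (a roll of tape of like size lies on the other side). Ring with a thin wall (3 to 6 mm between the fingers; outside radius 51 mm) and a mesh 11 mm above its underside; taken by its rim, one finger inside. 0.1 to 0.2 kg. Origin: centre of its underside, z up
- sieve_rim (a point): centre of the sieve's upper rim, 42 mm above the sieve's origin
- pin: steel headed pin, 69 mm long: shank 10 mm thick, nose tapered over the lowest 8 mm, collar 24 mm across from 42 to 46 mm, grip 16 mm across from 47 to 69 mm. Origin: centre of the lower tip, z up towards the grip. It hangs upright by its collar in the park tab, a plate with a 12 mm hole on the right edge of the shaker's top plate, 54 mm up; lift it straight up
- pin_collar (a point): centre of the underside of the pin's collar, 42 mm above its tip: comes to rest on the mouth of the fork's hole
- pin_grip (a point): middle of the pin's grip, 58 mm above its tip
- tape: bystander: roll of brown tape, 96 mm across, 25 mm high, loose on the bench. Origin: centre of its underside
- cube: bystander: 50 mm grey mortar cube, 50 x 50 x 50 mm, loose on the bench. Origin: centre of its underside
- tin: bystander: aluminium moisture tin, 60 mm across, 39 mm high, loose on the bench. Origin: centre of its underside
- jar: bystander: white plastic jar with a blue screw cap, 44 mm across, 60 mm high, fixed on the bench. Origin: centre of its underside
- brush: bystander: flat brush, 217 x 36 x 12 mm, long axis x, loose on the bench. Origin: centre of its underside
- calc: bystander: calculator, 125 x 75 x 13 mm, long axis x, fixed on the bench. Origin: centre of its underside
- blade: bystander: mixing spatula, 214 x 25 x 14 mm, long axis x, fixed on the bench. Origin: centre of its underside
- slice: bystander: core slice, 47 mm across, 31 mm high, fixed on the bench. Origin: centre of its underside

How it is judged:
On the way, in this order (a step that is already met when the one before it is completed fails the run):
1. the sieve stands on the pan, released, with the bar still open (horizontal distance between sieve and pan below 0.008 m and z of sieve in the frame of seat between 0.022 and 0.028 m and horizontal distance between sieve and seat below 0.008 m and angle between sieve's own z axis and vertical below 0.06 rad and contact force between the fingers and sieve below 0.1 N and value of joint bar above 0.5 rad), for 0.2 s.
2. the bar is closed with its eye in the fork, the lid still raised (horizontal distance between sieve and pan below 0.008 m and z of sieve in the frame of seat between 0.022 and 0.028 m and horizontal distance between sieve and seat below 0.008 m and angle between sieve's own z axis and vertical below 0.06 rad and value of joint bar below 0.03 rad and value of joint lid below 0.004 m), for 0.2 s.
3. the pin is pushed through fork and eye until its collar seats, the lid still raised (value of joint bar below 0.03 rad and z of pin_collar in the frame of fork_hole between -0.003 and 0.0025 m and horizontal distance between pin_collar and fork_hole below 0.003 m and angle between pin's own z axis and vertical below 0.06 rad and value of joint lid below 0.004 m), for 0.2 s.
4. the lid is pressed down onto the sieve (horizontal distance between sieve and pan below 0.008 m and z of sieve in the frame of seat between 0.022 and 0.028 m and horizontal distance between sieve and seat below 0.008 m and angle between each of sieve, pin's own z axis and vertical below 0.06 rad and value of joint bar below 0.03 rad and z of pin_collar in the frame of fork_hole between -0.003 and 0.0025 m and horizontal distance between pin_collar and fork_hole below 0.003 m and z of lid_face in the frame of sieve_rim between -0.003 and 0.002 m), for 0.2 s.
At the end, for the whole second after the job is handed in: Sieve upright on the pan (within 8 mm of the seat's centre, underside 22 to 28 mm above it, tilt under 0.06 rad); bar under 0.03 rad; pin's collar on the fork's mouth (2.5 mm in height, 3 mm sideways, tilt under 0.06 rad); lid's underside within 2 mm of the sieve's rim; all at rest (all of step 4 and linear speed of each of pin, sieve below 0.02 m/s); the robot touches nothing.
It fails at once if a loose bystander is moved more than 25 mm (distance of any of tape, cube, tin, brush from where it was at the start of the episode above 0.025 m).
It also fails if it takes over 72 s, if anything falls off the work surface, if the arm or the gripper's body presses on something with over 40 N, if the wrist force passes 120 N, or if a joint passes its speed limit or range.

ROBOT

A 7-joint arm with a two-finger parallel gripper is mounted at the origin on a cart in front of the work surface, level with it; the furniture and walls round the work are solid. World frame = base frame: x ahead of the robot, y to its left, z up, the work surface at z = 0. Lengths are in m, angles in rad, forces in N, time in s.
With the tool pointing down it reaches from about 0.4 to 0.85 m from the base axis. Payload 10.4 kg.
Tool frame: the origin (TCP) lies on the centre line of the jaws, within the pads' length; the fingertips stand 11 mm ahead of it and the grasp point (between the pads) lies 8 mm behind it; z points along the fingers, y is the line along which they close (so a half turn about z gives the same grasp; the last joint's range is limited). The gripper opens to 87 mm and grips with 3 to 60 N. Pads are 19 mm wide; open, the fingers measure 117 mm over their backs; the gripper's body (75 mm by 190 mm) begins 51 mm behind the grasp point.
Start: joints at [1.147, 0.332, -0.065, 1.46, 0.022, 1.35, -0.088], TCP at [0.244, -0.575, 0.234] pointing down, gripper open.
Joint ranges: [-2.6, 2.6], [-0.5, 2.12], [-1.47, 1.34], [0.16, 2.42], [-1.27, 4.41], [0.06, 2.06], [-2.6, 2.6]. Speed limits (rad/s): [2.22, 2.22, 2.79, 2.79, 3.14, 3.14, 3.14].

INTERFACE

Orientations are given as a unit quaternion [x, y, z, w].
In Python, from bench import r gives the robot as it stands.
- The arm moves only by the shell command python3 -m pendant 'ROWS' [OPENING] [FORCE]. ROWS is JSON, a list of rows, each a list of 4 numbers: the shift along the tool's x, y, z in m, then the turn about the tool's z in rad. A call has 1 to 8 rows; each row shifts and turns the commanded pose from where the row before left it, along the tool's axes as they then stand; what a row does not reach is not made up. A row lasts 1/12 s, in which the tool goes at most 41.7 mm and 7.16 degrees, less where a joint would pass 70% of its speed; a pose out of reach is approached as far as the arm can. A call with a gripper value outside its range is refused whole. OPENING is the opening, from 0 (shut) to 1 (fully open), set as the call begins (- or left out, the last holds). The fingers move at their own pace and stop on an object; FORCE is the grip in N (left out, the last holds). Time passes only in rows, so rows that do not move let the fingers close. It gives the time, the measured TCP pose, the force, the opening and the grip force at its end, in the units of the state.
- r.read_state(): the state, without advancing time (a new reading comes with each control period).
- r.camera(name): name is "scene" or "side" or "wrist"; returns a dict with "img" (420x560x3 uint8, red, green, blue), "camera_matrix" (3x3 intrinsics, pixels), "xyz" and "attitude" of the camera in the world. Camera axes: x right, y down, z forward; pixel columns grow to the right and rows downward; lengths in m; the calibration is good to about 2 mm. A picture is of the moment at which its call begins. There is no depth.
- r.close_job(): hands the job in; it is judged then, once.
Trained networks look in the newest picture that a camera, given by its name, has taken for a name from the list of things; names that differ only in an ending like _2 or _b are one class to them, and where a whole thing is asked for, a point or a joint stands for the part that bears it (a point fixed in the world has none). Each returns a list of dicts, best first, with "score" (0 to 1); they miss things now and then, are a little off and sometimes report something else, mostly with a low value. They report only what shows in the picture. A call takes as long as a camera call.
- r.outline_of(thing, camera): "mask" (420x560 bool, what is visible of it) and "bbox" ([centre column, centre row, width, height] in pixels, round what is visible of it).
The state is a dict: "time": time; "joint_positions": joint angles; "joint_vel": joint speeds; "joint_torque": joint torques, N m; "ee_pos": TCP position; "eef_rot": TCP orientation; "ft_force": force on the tool from outside, world axes, zero at the start; "torque": the same for the moment, N m; "width": finger opening in m; "grip_force": force on a finger pad.
Only numpy, scipy, OpenCV 4.12 (cv2) and the standard library are available. Lean on these libraries where they do the work, as an engineer would, in place of code of your own. Each camera call takes 0.05 s, during which the arm holds its last target. There are 200 camera calls.

## Working session

There is one attempt and no reset: what is moved stays moved. The work goes in short steps, Python scripts to look and compute and a shell command to move; the robot and the scene stay as the last step left them, time stands still between calls to the robot, and variables do not carry over. Pictures are saved under pics/ and viewed, at most 10 in all, crops included, and the job is handed in when it is done.

```bash
ls; mkdir -p pics
cat > h.py <<'E'
import numpy as np, cv2
from bench import r
from scipy.spatial.transform import Rotation as R
def cam(n, save=None):
    c=r.camera(n)
    if save: cv2.imwrite('pics/'+save, c['img'][:,:,::-1])
    return c
def rot(c):
    a=np.array(c['attitude'],float)
    return a if a.shape==(3,3) else R.from_quat(a).as_matrix()
def proj(c,P):
    p=rot(c).T@(np.array(P,float)-np.array(c['xyz'])); q=np.array(c['camera_matrix'])@p
    return q[:2]/q[2]
def ray(c,u,v,z):
    d=rot(c)@np.linalg.inv(np.array(c['camera_matrix']))@np.array([u,v,1.])
    o=np.array(c['xyz']); return o+d*(z-o[2])/d[2]
E
python3 - <<'E'
from h import *
print(r.read_state())
for n in ('scene','side'):
    c=cam(n,n+'0.png'); print(n,c['xyz'],c['attitude'],c['camera_matrix'])
    for t in ('shaker','pan','sieve','pin','bar','bar_handle','lid','lid_knob','tape','cube','tin','brush','jar','calc','blade','slice'):
        o=r.outline_of(t,n)
        print(t,[(round(x['score'],2),np.round(x['bbox']).tolist()) for x in o[:2]])
E
```

```text
pics
{'time': 0.0, 'joint_positions': array([ 1.14739142,  0.33285653, -0.06470167,  1.46093399,  0.02160259,
        1.34988126, -0.08850695]), 'joint_vel': array([ 1.06945631e-03, -5.17564341e-04,  5.73138337e-04, -1.86187883e-03,
       -9.95580840e-05,  4.45732723e-04, -3.18060284e-04]), 'joint_torque': array([-1.22601279e-03, -6.23254609e+01,  2.44020304e-02, -3.89887762e+01,
       -6.12343848e-02,  3.99751193e-02,  1.60019727e-04]), 'ee_pos': array([ 0.24370414, -0.57513478,  0.23276701]), 'eef_rot': array([ 9.79984714e-01,  1.99071550e-01, -1.69720495e-04, -6.70620094e-04]), 'ft_force': array([-0.493796  ,  0.36981513, -0.05680001]), 'torque': array([-0.03691472,  0.01396034, -0.00258678]), 'grip_force': 0.0, 'width': 0.08690123841966052}
scene [-0.2114586   1.08988898  0.8979586 ] [-0.24989201  0.83124228 -0.47633355  0.14034458] [[508.83225243   0.         279.42399813]
 [  0.         508.83225243 222.08523009]
 [  0.           0.           1.        ]]
shaker [(0.77, [254.0, 241.0, 74.0, 85.0]), (0.29, [266.0, 240.0, 50.0, 30.0])]
pan [(0.54, [240.0, 244.0, 1.0, 11.0]), (0
[... 1221 characters left out ...]
.0, 17.0])]
bar [(0.9, [268.0, 165.0, 48.0, 28.0])]
bar_handle [(0.74, [294.0, 286.0, 32.0, 28.0]), (0.67, [265.0, 166.0, 53.0, 31.0])]
lid [(0.9, [268.0, 167.0, 30.0, 25.0]), (0.27, [290.0, 224.0, 9.0, 10.0])]
lid_knob [(0.54, [267.0, 165.0, 30.0, 25.0])]
tape [(0.77, [293.0, 287.0, 35.0, 29.0]), (0.74, [267.0, 164.0, 52.0, 28.0])]
cube [(0.98, [331.0, 260.0, 23.0, 21.0])]
tin [(0.49, [299.0, 172.0, 18.0, 16.0])]
brush [(0.62, [249.0, 217.0, 12.0, 42.0])]
jar [(0.37, [294.0, 286.0, 35.0, 33.0])]
calc [(0.84, [251.0, 259.0, 30.0, 32.0])]
blade [(0.67, [235.0, 158.0, 11.0, 28.0]), (0.18, [266.0, 152.0, 26.0, 13.0])]
slice [(0.6, [286.0, 193.0, 87.0, 86.0]), (0.54, [256.0, 309.0, 19.0, 16.0])]
```

Run:
```python
import cv2,numpy as np
a=cv2.imread('pics/scene0.png')[190:350,180:400]; b=cv2.imread('pics/side0.png')[130:330,200:370]
cv2.imwrite('pics/a1.png',cv2.resize(a,(792,576),interpolation=cv2.INTER_CUBIC))
cv2.imwrite('pics/b1.png',cv2.resize(b,(510,600),interpolation=cv2.INTER_CUBIC))
```

```text
(no output)
```

View pics/a1.png

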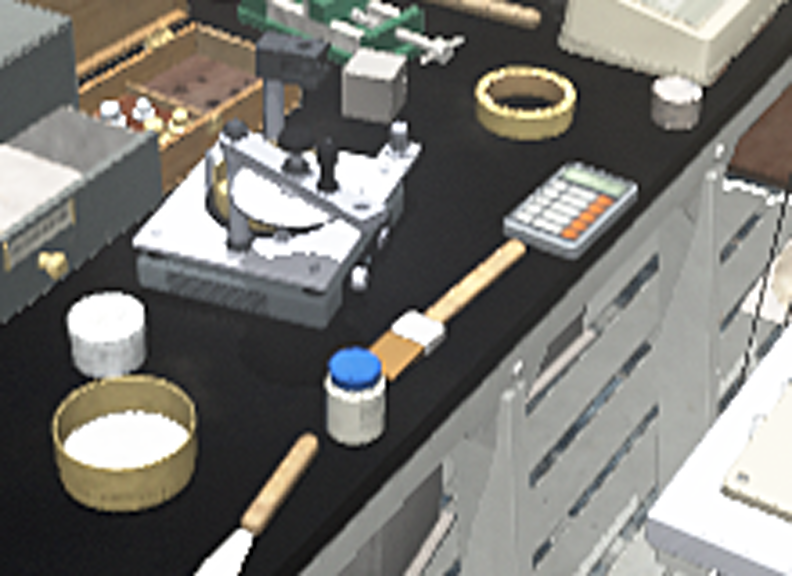

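View pics/b1.png

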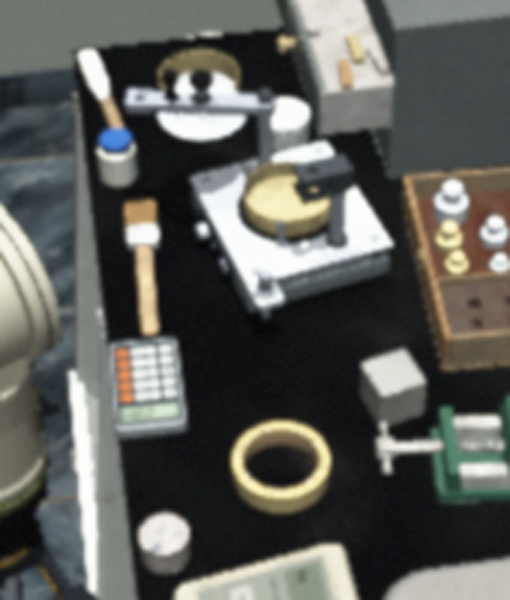

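```bash
cat >> h.py <<'E'
def corr(uvs, zs):pass
E
python3 - <<'E'
from h import *
s=cam('side');c=cam('scene')
L=[(192,180),(330,143),(393,243),(243,307)]
P=[ray(s,200+u/3,130+v/3,.054)[:2] for u,v in L]; print('plate side',np.round(P,3))
A=[(133,243),(230,120),(422,145),(322,293)]
P=[ray(c,180+u*220/792,190+v*160/576,.054)[:2] for u,v in A]; print('plate scene',np.round(P,3))
for n,k in (('sieve',.021),('tin',.02),('tape',.0125),('cube',.025),('jar',.03),('slice',.015)):
  for cn,cc in (('scene',c),('side',s)):
    for o in r.outline_of(n,cn)[:2]: print(n,cn,round(o['score'],2),np.round(ray(cc,o['bbox'][0],o['bbox'][1],k)[:2],3))
# sieve rim in scene: left 53,right 198, y~ 425 
print('sieve rim', ray(c,180+125*220/792,190+425*160/576,.042))
# pin grip top
print('pin top',ray(c,180+400*220/792,190+128*160/576,.081),ray(s,200+268/3,130+280/3,.081))
# bar hinge & end
print('hinge',ray(c,180+236*220/792,190+133*160/576,.158),ray(s,200+262/3,130+103/3,.158))
print('eye',ray(c,180+362*220/792,190+207*160/576,.158),ray(s,200+145/3,130+98/3,.158))
print('knob',ray(c,180+297*220/792,190+140*160/576,.19),ray(s,200+202/3,130+76/3,.19))
print('fork', ray(c,180+293*220/792,190+48*160/576,.168),ray(s,200+318/3,130+178/3,.168))
E
```

```text
plate side [[ 0.456  0.11 ]
 [ 0.624  0.147]
 [ 0.66  -0.032]
 [ 0.484 -0.101]]
plate scene [[ 0.613  0.16 ]
 [ 0.665 -0.041]
 [ 0.498 -0.1  ]
 [ 0.447  0.132]]
sieve scene 0.65 [0.489 0.324]
sieve side 0.6 [0.503 0.361]
sieve side 0.52 [0.6   0.227]
tin scene 0.96 [0.582 0.231]
tin scene 0.74 [ 0.548 -0.138]
tin side 0.66 [ 0.525 -0.03 ]
tin side 0.6 [0.604 0.237]
tape scene 0.7 [ 0.594 -0.063]
tape scene 0.62 [ 0.483 -0.276]
tape side 0.88 [ 0.497 -0.285]
tape side 0.7 [ 0.526 -0.058]
cube scene 0.65 [ 0.62  -0.219]
cube side 0.96 [ 0.622 -0.213]
jar scene 0.91 [0.375 0.193]
jar scene 0.31 [0.582 0.003]
jar side 0.74 [0.369 0.189]
jar side 0.43 [ 0.377 -0.178]
slice scene 0.61 [ 0.366 -0.341]
slice side 0.65 [ 0.366 -0.35 ]
sieve rim [0.48326241 0.32872662 0.042     ]
pin top [ 0.50617233 -0.07595727  0.081     ] [ 0.51201672 -0.09228628  0.081     ]
hinge [0.54135422 0.11185849 0.158     ] [0.53804698 0.10614737 0.158     ]
eye [0.40144972 0.14529228 0.158     ] [0.41124301 0.13771094 0.158     ]
knob [0.46497321 0.13704367 0.19      ] [0.47482007 0.12480941 0.19      ]
fork [ 0.57405826 -0.01271316  0.168     ] [ 0.574183   -0.03945402  0.168     ]
```

```bash
python3 -m pendant '[[0,0,-0.01,-0.116],[0,0,-0.01,-0.116],[0,0,-0.01,-0.116],[0,0,-0.01,-0.116],[0,0,-0.01,-0.116],[0,0,-0.01,-0.116],[0,0,-0.01,-0.116],[0,0,-0.01,-0.116]]' 1
python3 -m pendant '[[0,0,-0.01,-0.116],[0,0,-0.01,-0.116],[0,0,-0.01,-0.116],[0,0,-0.01,-0.116],[0.03,0.023,0,0],[0.03,0.023,0,0],[0.03,0.023,0,0],[0.03,0.023,0,0]]'
python3 -m pendant '[[0.03,0.023,0,0],[0.03,0.023,0,0],[0.03,0.023,0,0],[0.03,0.023,0,0],[0.03,0.023,0,0],[0.03,0.023,0,0],[0.03,0.023,0,0],[0.03,0.023,0,0]]'
python3 -m pendant '[[0.03,0.02,0,0],[0.03,0.02,0,0],[0.03,0.02,0,0],[0,0,0,0]]'
python3 - <<'E'
from h import *
s=r.read_state(); print(s['joint_positions'],s['ee_pos'],s['time'])
c=cam('wrist','w1.png'); print(c['xyz'],rot(c).round(3),c['camera_matrix'])
E
```

```text
time: 3.07
ee_pos: [0.2438, -0.5755, 0.3141]
eef_rot: [0.786, 0.619, -0.0, 0.0]
ft_force: [-0.3, -0.2, -0.2]
width: 0.0867
grip_force: 0.0
time: 3.73
ee_pos: [0.3076, -0.4366, 0.3536]
eef_rot: [0.625, 0.781, -0.0, 0.0]
ft_force: [1.5, 1.1, 0.6]
width: 0.087
grip_force: 0.0
time: 4.4
ee_pos: [0.4342, -0.1617, 0.3539]
eef_rot: [0.624, 0.781, -0.0, 0.0]
ft_force: [0.4, -0.8, -0.9]
width: 0.0871
grip_force: 0.0
time: 4.73
ee_pos: [0.474, -0.0549, 0.3541]
eef_rot: [0.621, 0.784, 0.001, 0.0]
ft_force: [-0.1, 0.5, -1.1]
width: 0.0871
grip_force: 0.0
[ 7.76485426e-01 -4.93810931e-04 -7.43435645e-01  1.59532203e+00
 -1.89966662e-03  1.54490019e+00  2.64552204e-01] [ 0.47399283 -0.05491131  0.35408824] 4.7333
[0.45824838 0.01139046 0.50585417] [[ 0.974  0.221  0.059]
 [ 0.228 -0.942 -0.245]
 [ 0.002  0.252 -0.968]] [[302.92306005   0.         276.64506386]
 [  0.         302.92306005 211.68862344]
 [  0.           0.           1.        ]]
```

View pics/w1.png

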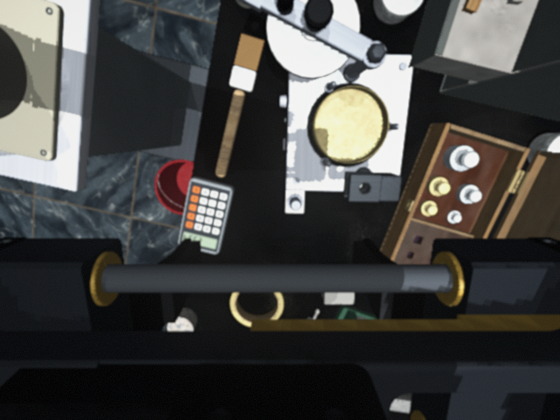

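Run:
```python
from h import *
c=cam('wrist')
for n,u,v,z in (('panrim',348,125,.083),('pinhead',295,203,.081),('forkhole',364,187,.168),('hinge',376,52,.165),('knob',318,13,.19),('peg back',394,126,.092),('pl BR',304,190,.054),('pl BL',412,57,.054),('pl FL',290,70,.054)):
  print(n,ray(c,u,v,z).round(4)[:2])
for t,z in (('pan',.083),('pin',.081),('sieve',.042)):
  for o in r.outline_of(t,'wrist')[:2]:
    e=cv2.fitEllipse(cv2.findContours(o['mask'].astype('uint8'),0,1)[0][0]); print(t,o['score'],o['bbox'],e,ray(c,*e[0],z)[:2])
```

```text
panrim [0.5491 0.0393]
pinhead [ 0.5059 -0.0814]
forkhole [ 0.5674 -0.0275]
hinge [0.5389 0.1086]
knob [0.471  0.1203]
peg back [0.6064 0.051 ]
pl BR [ 0.5174 -0.0645]
pl BL [0.6149 0.1465]
pl FL [0.4571 0.0932]
pan 0.9 [350.9, 119.7, 74.8, 78.8] ((351.8133544921875, 120.71922302246094), (72.89112091064453, 79.21837615966797), 46.306915283203125) [0.55248913 0.04570526]
pin 0.51 [294.3, 198.8, 13.6, 16.7] ((296.0390625, 198.74517822265625), (14.420875549316406, 14.794384002685547), 0.847888171672821) [ 0.50583624 -0.07502412]
```

```bash
python3 -m pendant '[[0.034,0.005,0.0125,0],[0.034,0.005,0.0125,0],[0.034,0.005,0.0125,0],[0.034,0.005,0.0125,0],[0.034,0.005,0.0125,0],[0.034,0.005,0.0125,0],[0.034,0.005,0.0125,0],[0.034,0.005,0.0125,0]]'
python3 -m pendant '[[0,0,0,0],[0,0,0,0]]'
python3 - <<'E'
from h import *
s=r.read_state(); print(s['joint_positions'],s['ee_pos'],s['time'])
c=cam('wrist','w2.png')
for o in r.outline_of('sieve','wrist')[:2]:
    e=cv2.fitEllipse(max(cv2.findContours(o['mask'].astype('uint8'),0,1)[0],key=len)); print(o['score'],o['bbox'],e,ray(c,*e[0],.021)[:2])
E
```

```text
time: 5.65
ee_pos: [0.4519, 0.2117, 0.2531]
eef_rot: [0.626, 0.78, 0.0, 0.001]
ft_force: [1.1, -0.8, 0.4]
width: 0.0871
grip_force: 0.0
time: 5.82
ee_pos: [0.4511, 0.2123, 0.2529]
eef_rot: [0.624, 0.782, -0.0, -0.001]
ft_force: [-0.0, -1.4, 0.4]
width: 0.0871
grip_force: 0.0
[ 0.43352984  0.14434651 -1.03241308  1.71509492  0.12564415  1.35494154
 -0.39722899] [0.45110625 0.21229885 0.25285408] 5.8167
0.85 [331.9, 102.4, 94.5, 92.2] ((329.9997253417969, 101.97169494628906), (88.6830825805664, 95.46549224853516), 24.73235511779785) [0.48991977 0.32745399]
```

View pics/w2.png

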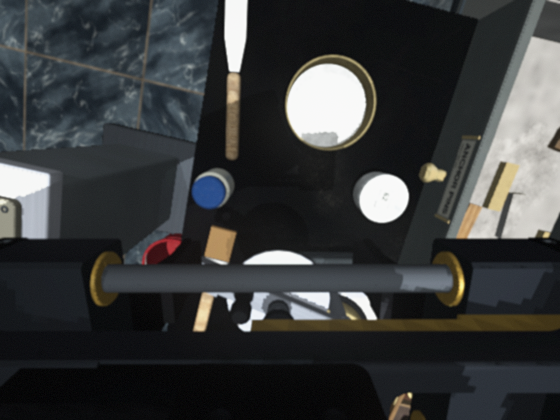

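```bash
cat >> h.py <<'E'
from scipy.optimize import least_squares
def fitcyl(c,mask,z0,z1,rad,x0):
    """centre of upright cylinder whose projected hull best matches mask outline"""
    t=np.linspace(0,2*np.pi,72,endpoint=False)
    K=max(cv2.findContours(mask.astype('uint8'),0,1)[0],key=len)[:,0,:]
    H=cv2.convexHull(K)[:,0,:].astype(float)
    def f(p):
        P=np.array([proj(c,(p[0]+rad*np.cos(a),p[1]+rad*np.sin(a),z)) for z in (z0,z1) for a in t],np.float32)
        h=cv2.convexHull(P)
        return [cv2.pointPolygonTest(h,(float(u),float(v)),True) for u,v in H]
    s=least_squares(f,x0,diff_step=1e-3,loss='soft_l1'); return s.x, np.abs(s.fun).mean()
E
python3 - <<'E'
from h import *
c=cam('wrist')
o=r.outline_of('sieve','wrist')[0]
print(o['score'],fitcyl(c,o['mask'],0,.042,.051,[.49,.327]))
c=cam('scene')
o=r.outline_of('sieve','scene')[0]
print(o['score'],fitcyl(c,o['mask'],0,.042,.051,[.49,.327]))
E
```

```text
0.61 (array([0.47400008, 0.16626141]), np.float64(8.751470073457611))
0.64 (array([0.4886837 , 0.32390781]), np.float64(0.4852766640231109))
```

```bash
python3 -m pendant '[[0.0255,0.0032,0.02,0],[0.0255,0.0032,0.02,0],[0.0255,0.0032,0.02,0],[0.0255,0.0032,0.02,0],[0,0,0.035,0],[0,0,0.035,0],[0,0,0.02,0],[0,0,0,0]]' 0.5
python3 - <<'E'
from h import *
s=r.read_state(); print(s['ee_pos'],s['eef_rot'])
cam('side','s3.png'); c=cam('scene','c3.png')
a=cv2.resize(cv2.imread('pics/c3.png')[250:350,170:290],(600,500),interpolation=cv2.INTER_CUBIC)
cv2.imwrite('pics/c3z.png',a)
E
```

```text
time: 6.78
ee_pos: [0.4402, 0.3114, 0.0795]
eef_rot: [0.625, 0.781, -0.003, -0.001]
ft_force: [0.0, -0.6, -0.3]
width: 0.0459
grip_force: 0.0
[0.44022071 0.31144416 0.07954603] [ 0.62481526  0.78076607 -0.00305388 -0.00094706]
```

View pics/c3z.png

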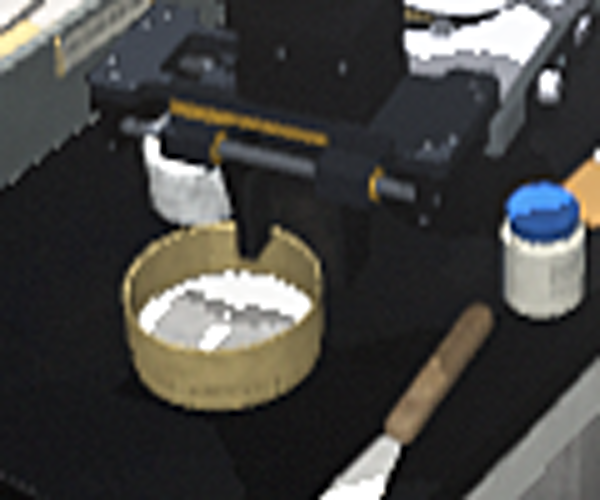

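```bash
python3 -m pendant '[[0.002,0.001,0.027,0],[0,0,0.026,0],[0,0,0,0]]' 0.5
python3 -m pendant '[[0,0,0,0],[0,0,0,0],[0,0,0,0],[0,0,0,0]]' 0 25
python3 - <<'E'
from h import *
c=cam('side'); 
for n,k in (('scene',0),('wrist',0)):
  c=cam(n); o=r.outline_of('sieve',n)
  for q in o[:2]: print(n,q['score'],q['bbox'],fitcyl(c,q['mask'],0,.042,.051,[.49,.327]))
E
```

```text
time: 7.13
ee_pos: [0.442, 0.3147, 0.029]
eef_rot: [0.625, 0.781, -0.001, -0.0]
ft_force: [-0.8, -0.6, -1.1]
width: 0.0439
grip_force: 0.0
time: 7.47
ee_pos: [0.4432, 0.3166, 0.0323]
eef_rot: [0.625, 0.781, 0.001, 0.001]
ft_force: [0.7, -1.1, -0.5]
width: 0.0245
grip_force: 0.0
scene 0.93 [212.8, 315.4, 35.1, 35.1] (array([0.48981051, 0.32267647]), np.float64(1.0176703732904446))
wrist 0.63 [369.2, 246.6, 199.5, 156.8] (array([0.48883558, 0.32204299]), np.float64(1.4066859631350337))
```

```bash
python3 -m pendant '[[0,0,0,0],[0,0,0,0],[0,0,0,0],[0,0,0,0],[0,0,0,0],[0,0,0,0]]' 0 25
python3 -m pendant '[[0,0,0,0],[0,0,0,0]]'
```

```text
time: 8.22
ee_pos: [0.4423, 0.316, 0.0308]
eef_rot: [0.625, 0.781, -0.0, 0.0]
ft_force: [-2.9, -1.5, 6.0]
width: 0.0067
grip_force: 24.7
time: 8.38
ee_pos: [0.4423, 0.316, 0.0308]
eef_rot: [0.624, 0.781, -0.0, 0.0]
ft_force: [-1.0, -2.9, 5.7]
width: 0.0062
grip_force: 24.7
```

```bash
python3 -m pendant '[[0,0,-0.01,0],[0,0,-0.03,0],[0,0,-0.038,0],[0,0,-0.038,0],[0,0,-0.038,0],[0,0,-0.038,0],[0,0,-0.03,0],[0,0,-0.008,0]]'
python3 -m pendant '[[0,0,0,0],[0,0,0,0]]'
python3 - <<'E'
from h import *
s=r.read_state(); T=s['ee_pos'];M=R.from_quat(s['eef_rot']).as_matrix(); print(T,M.round(3))
for n in ('wrist','scene','side'):
  c=cam(n,n+'4.png'); o=r.outline_of('sieve',n)
  for q in o[:2]:
    z0=T[2]-.0308
    x,e=fitcyl(c,q['mask'],z0,z0+.042,.051,T[:2]+.048*M[:2,1]); print(n,q['score'],q['bbox'],x,e,'tool:',(M.T@(np.r_[x,T[2]]-T)).round(4))
E
```

```text
time: 9.05
ee_pos: [0.4429, 0.3177, 0.2659]
eef_rot: [0.624, 0.781, 0.003, 0.001]
ft_force: [-0.3, 0.6, -1.6]
width: 0.006
grip_force: 25.0
time: 9.22
ee_pos: [0.442, 0.3158, 0.2598]
eef_rot: [0.624, 0.781, -0.0, 0.0]
ft_force: [-0.6, 0.3, -3.1]
width: 0.0058
grip_force: 25.0
[0.44197644 0.31580445 0.25981777] [[-0.22   0.975 -0.   ]
 [ 0.975  0.22  -0.001]
 [-0.001 -0.    -1.   ]]
wrist 0.62 [372.1, 245.3, 204.6, 165.2] [0.48828422 0.32711881] 1.8403328986356475 tool: [ 0.0008  0.0477 -0.    ]
scene 0.73 [207.2, 239.4, 41.8, 39.1] [0.48682489 0.3312284 ] 0.8268967844920845 tool: [ 0.0052  0.0471 -0.    ]
side 0.72 [238.2, 183.2, 6.0, 19.2] [ 0.31122327 -0.06943406] 3.952979276085598 tool: [-3.470e-01 -2.124e-01  3.000e-04]
side 0.15 [291.8, 284.8, 36.2, 31.8] [ 0.46992967 -0.49316386] 5.097713639988761 tool: [-7.953e-01 -1.509e-01  5.000e-04]
```

View pics/wrist4.png

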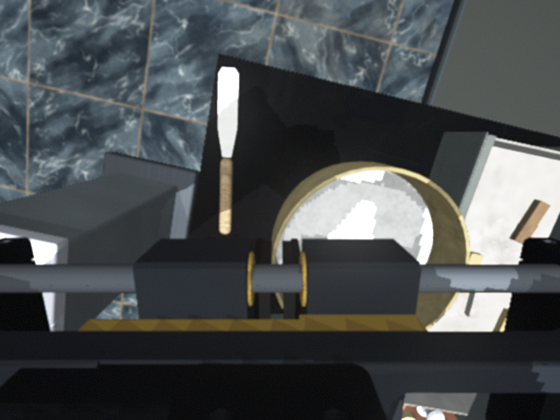

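```bash
python3 -m pendant '[[-0.02,0,0,0],[-0.038,0,0,0],[-0.04,0,0,0],[-0.04,0,0,0],[-0.04,0,0,0],[-0.04,0,0,0],[-0.038,0,0,0],[-0.026,0,0,0]]'
python3 -m pendant '[[-0.01,0,0,0],[0,0,0,0],[0,0,0,0]]'
python3 - <<'E'
from h import *
s=r.read_state(); T=s['ee_pos'];M=R.from_quat(s['eef_rot']).as_matrix(); print(T,M.round(3))
z0=T[2]-.0308
for n in ('wrist','scene','side'):
  c=cam(n,n+'5.png'); o=r.outline_of('sieve',n)
  for q in o[:1]:
    x,e=fitcyl(c,q['mask'],z0,z0+.042,.051,T[:2]+.048*M[:2,1]); print(n,q['score'],q['bbox'],x,e,'tool:',(M.T@(np.r_[x,T[2]]-T)).round(4))
  if n=='side':
    a=cv2.imread('pics/side5.png')[120:240,220:380]
    cv2.imwrite('pics/side5z.png',cv2.resize(a,(800,600),interpolation=cv2.INTER_CUBIC))
E
```

```text
time: 10.18
ee_pos: [0.5046, 0.0366, 0.2601]
eef_rot: [0.626, 0.78, -0.001, 0.0]
ft_force: [0.0, 0.6, -2.4]
width: 0.0057
grip_force: 25.0
time: 10.43
ee_pos: [0.5063, 0.0319, 0.2602]
eef_rot: [0.624, 0.781, 0.0, -0.0]
ft_force: [-0.4, 0.8, -1.1]
width: 0.0058
grip_force: 25.0
[0.50629652 0.03189207 0.26021062] [[-0.22   0.975 -0.001]
 [ 0.975  0.22   0.001]
 [ 0.001 -0.    -1.   ]]
wrist 0.91 [373.2, 243.0, 203.8, 170.0] [0.55223832 0.04375527] 2.2878799899771 tool: [ 0.0015  0.0474 -0.    ]
scene 0.58 [254.2, 189.8, 35.4, 29.4] [0.55305522 0.05003532] 0.6187892199079895 tool: [ 0.0074  0.0496 -0.    ]
side 0.7 [297.9, 152.6, 29.4, 27.2] [0.55390946 0.04460616] 1.4103227722051077 tool: [ 0.0019  0.0492 -0.    ]
```

View pics/side5z.png

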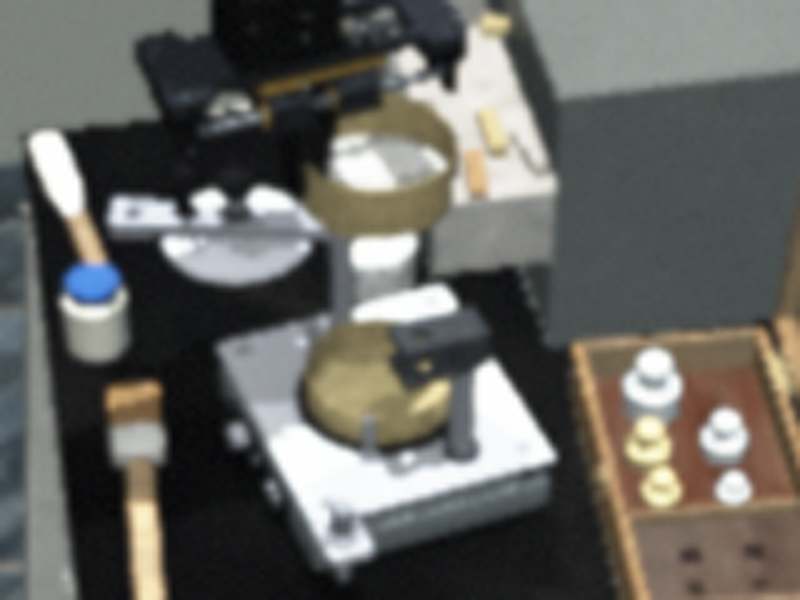

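Run:
```python
from h import *
c=dict(xyz=[0.45824838,0.01139046,0.50585417],attitude=[[ 0.974,0.221,0.059],[0.228,-0.942,-0.245],[0.002,0.252,-0.968]],camera_matrix=[[302.923,0,276.645],[0,302.923,211.689],[0,0,1]])
U,_,V=np.linalg.svd(np.array(c['attitude'])); c['attitude']=U@V
im=cv2.imread('pics/w1.png'); h=cv2.cvtColor(im,cv2.COLOR_BGR2HSV)
m=np.zeros(im.shape[:2],np.uint8); m[75:172,300:396]=((h[:,:,0]>15)&(h[:,:,0]<40)&(h[:,:,1]>60))[75:172,300:396]
m=cv2.morphologyEx(m,cv2.MORPH_OPEN,np.ones((3,3)))
n,l,st,ce=cv2.connectedComponentsWithStats(m); i=1+st[1:,4].argmax(); print(st[i],ce[i])
print('pan',fitcyl(c,l==i,.058,.083,.0505,[.552,.041]))
def blob(n,u,v,w,z):
    g=cv2.cvtColor(im,cv2.COLOR_BGR2GRAY)[v-w:v+w+1,u-w:u+w+1].astype(float); print(n,g.astype(int).tolist() if w<6 else '')
blob('fork',364,187,5,.168)
z=np.vstack([cv2.resize(im[0:80,240:400],(800,400),interpolation=cv2.INTER_CUBIC)])
cv2.imwrite('pics/w1z.png',cv2.resize(im[0:220,275:425],(409,600),interpolation=cv2.INTER_CUBIC))
```

```text
[ 313   85   77   79 1821] [350.83470621 118.69028007]
pan (array([0.55355706, 0.04366444]), np.float64(0.6346114803746172))
fork [[103, 100, 98, 89, 81, 78, 77, 79, 83, 87, 96], [103, 103, 102, 84, 61, 52, 54, 58, 62, 70, 84], [107, 125, 134, 99, 56, 41, 42, 44, 44, 51, 69], [124, 159, 161, 107, 49, 36, 43, 41, 42, 41, 58], [139, 174, 153, 91, 45, 38, 44, 45, 39, 37, 47], [117, 135, 108, 62, 41, 42, 44, 44, 40, 34, 42], [83, 77, 60, 46, 46, 46, 46, 42, 38, 35, 42], [70, 54, 46, 50, 49, 52, 50, 40, 34, 36, 47], [75, 58, 50, 53, 54, 51, 48, 40, 35, 38, 52], [85, 67, 59, 51, 47, 45, 41, 38, 41, 48, 65], [93, 80, 65, 53, 44, 43, 45, 47, 53, 65, 79]]
```

View pics/w1z.png

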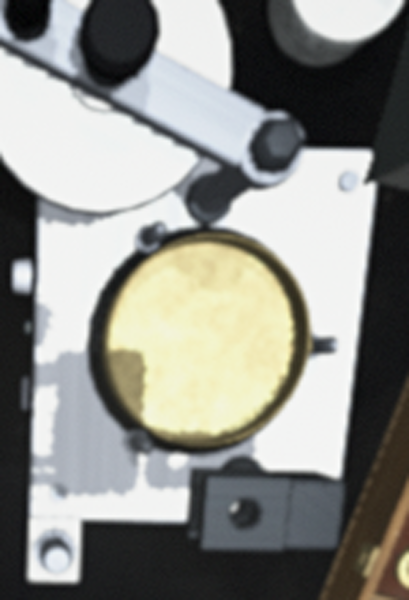

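```bash
python3 -m pendant '[[-0.002,0,0.01,0],[0,0,0.025,0],[0,0,0.025,0],[0,0,0.02,0],[0,0,0.02,0],[0,0,0.02,0],[0,0,0.01,0],[0,0,0,0]]'
python3 -m pendant '[[-0.001,0,0.001,0],[0,0,0,0]]'
python3 - <<'E'
from h import *
s=r.read_state(); T=s['ee_pos'];M=R.from_quat(s['eef_rot']).as_matrix(); print(T)
z0=T[2]-.0308
for n in ('wrist','side'):
  c=cam(n,n+'6.png'); o=r.outline_of('sieve',n)
  for q in o[:1]:
    x,e=fitcyl(c,q['mask'],z0,z0+.042,.051,T[:2]+.048*M[:2,1]); print(n,q['score'],q['bbox'],x,e,'tool:',(M.T@(np.r_[x,T[2]]-T)).round(4))
a=cv2.resize(cv2.imread('pics/side6.png')[150:240,240:360],(800,600),interpolation=cv2.INTER_CUBIC)
cv2.imwrite('pics/side6z.png',a)
E
```

```text
time: 11.4
ee_pos: [0.5054, 0.0292, 0.1281]
eef_rot: [0.624, 0.781, -0.001, -0.002]
ft_force: [0.2, -0.7, -1.9]
width: 0.0059
grip_force: 25.0
time: 11.57
ee_pos: [0.5078, 0.0283, 0.1304]
eef_rot: [0.624, 0.781, 0.0, 0.001]
ft_force: [0.6, 0.3, -2.4]
width: 0.0057
grip_force: 25.0
[0.5078299  0.02828884 0.13039258]
wrist 0.8 [373.9, 243.2, 203.5, 170.6] [0.55349716 0.04045446] 2.7003215696122376 tool: [0.0018 0.0472 0.0001]
side 0.74 [297.6, 185.1, 31.1, 25.5] [0.55967938 0.02883922] 1.4976383262455955 tool: [-0.0109  0.0507  0.0001]
```

View pics/side6z.png

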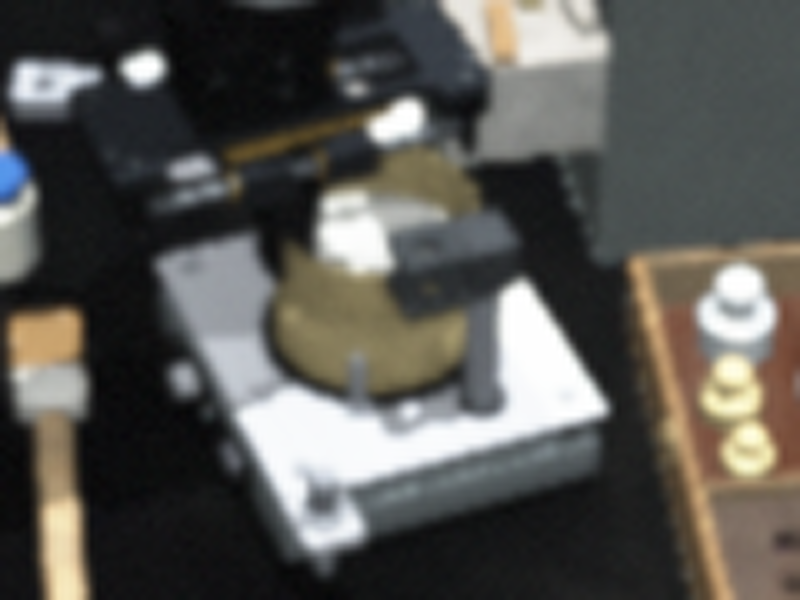

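```bash
python3 -m pendant '[[0,-0.0005,0.005,0],[0,0,0.004,0],[0,0,0,0]]' - 15
python3 -m pendant '[[0,0,0.003,0],[0,0,0,0]]'
python3 -m pendant '[[0,0,0.003,0],[0,0,0,0]]'
```

```text
time: 12.02
ee_pos: [0.5062, 0.028, 0.1197]
eef_rot: [0.624, 0.781, -0.0, -0.0]
ft_force: [-0.4, -0.4, -3.1]
width: 0.0059
grip_force: 15.0
time: 12.18
ee_pos: [0.5065, 0.0282, 0.117]
eef_rot: [0.624, 0.781, -0.0, -0.0]
ft_force: [-0.2, -0.4, -2.5]
width: 0.0057
grip_force: 15.0
time: 12.35
ee_pos: [0.5068, 0.0282, 0.1143]
eef_rot: [0.624, 0.781, 0.0, 0.0]
ft_force: [0.2, -0.3, 0.0]
width: 0.0056
grip_force: 15.0
```

```bash
python3 -m pendant '[[0,0,0.001,0],[0,0,0,0]]'
python3 -m pendant '[[0,0,0,0],[0,0,0,0],[0,0,0,0],[0,0,0,0]]' 0.3
python3 -m pendant '[[0,0,-0.02,0],[0,0,-0.035,0],[0,0,-0.038,0],[0,0,-0.038,0],[0,0,-0.03,0],[0,0,0,0],[0,0,0,0]]'
python3 - <<'E'
from h import *
s=r.read_state(); T=s['ee_pos'];M=R.from_quat(s['eef_rot']).as_matrix(); print(T)
for n in ('side','scene'):
  c=cam(n,n+'7.png')
  for q in r.outline_of('sieve',n)[:1]:
    print(n,q['score'],q['bbox'],fitcyl(c,q['mask'],.083,.125,.051,[.5527,.0402]))
a=cv2.resize(cv2.imread('pics/side7.png')[130:240,220:360],(700,550),interpolation=cv2.INTER_CUBIC)
cv2.imwrite('pics/side7z.png',a)
E
```

```text
time: 12.52
ee_pos: [0.5068, 0.0283, 0.1137]
eef_rot: [0.624, 0.781, 0.0, 0.0]
ft_force: [-2.0, -0.7, 3.0]
width: 0.0059
grip_force: 15.1
time: 12.85
ee_pos: [0.5068, 0.0282, 0.1136]
eef_rot: [0.624, 0.781, 0.0, 0.0]
ft_force: [-1.0, 1.0, 0.0]
width: 0.0225
grip_force: 0.0
time: 13.43
ee_pos: [0.5075, 0.0283, 0.2761]
eef_rot: [0.625, 0.781, 0.001, 0.002]
ft_force: [0.1, -0.2, -1.0]
width: 0.0258
grip_force: 0.0
[0.50753373 0.02830342 0.276136  ]
side 0.66 [295.6, 187.7, 28.0, 28.6] (array([0.55428984, 0.04220275]), np.float64(1.3194857919175798))
scene 0.72 [256.8, 229.0, 33.5, 23.2] (array([0.55239544, 0.04646764]), np.float64(1.6703443544854795))
```

```bash
python3 -m pendant '[[-0.025,-0.025,-0.02,0],[-0.025,-0.025,-0.02,0],[-0.02,0,-0.02,0],[0,0,0,0],[0,0,0,0]]'
python3 - <<'E'
from h import *
s=r.read_state(); T=s['ee_pos']; print(T,s['joint_positions'])
c=cam('wrist','w8.png'); np.savez('w8.npz',xyz=c['xyz'],att=rot(c),K=c['camera_matrix'])
print('pred sieve rim',proj(c,(.5527,.0402,.125)),'handle',proj(c,(.4366,.1263,.194)),'knob',proj(c,(.471,.1203,.19)),'fork',proj(c,(.568,-.028,.168)),'pin',proj(c,(.506,-.08,.081)),'hinge',proj(c,(.539,.1085,.165)))
for t,z in (('sieve',.125),('lid_knob',.19),('bar_handle',.194),('bar',.158),('pin',.081),('lid',.135)):
  for o in r.outline_of(t,'wrist')[:3]:
    e=cv2.minAreaRect(max(cv2.findContours(o['mask'].astype('uint8'),0,1)[0],key=len)); print(t,round(o['score'],2),np.round(o['bbox'],1).tolist(),np.round(e[0],1),np.round(e[1],1),round(e[2],1),ray(c,*o['bbox'][:2],z)[:2].round(4))
    if t=='sieve': print(fitcyl(c,o['mask'],.083,.125,.051,[.5527,.0402]))
E
```

```text
time: 14.05
ee_pos: [0.4734, -0.0521, 0.3343]
eef_rot: [0.625, 0.78, 0.0, 0.0]
ft_force: [-0.1, 0.2, -0.6]
width: 0.0262
grip_force: 0.0
[ 0.4734441  -0.0520931   0.33434446] [ 0.8747436   0.00634186 -0.84965727  1.63084222  0.00467385  1.50630283
  0.24430317]
pred sieve rim [361.37734888 128.36686829] handle [279.84884738  -7.94267387] knob [317.22981069  11.92335409] fork [367.75797735 195.56775651] pin [295.30078822 209.4010452 ] hinge [379.209112    52.83766286]
sieve 0.92 [361.1, 126.2, 98.1, 91.4] [360.3 125.4] [88.5 92.6] 26.6 [0.5517 0.0424]
(array([0.55261173, 0.04126982]), np.float64(0.6265751949960954))
lid_knob 0.94 [312.4, 38.8, 97.5, 77.6] [298.8  50.6] [97.1 44.4] 27.1 [0.4721 0.0992]
bar_handle 0.86 [318.3, 37.1, 147.0, 72.8] [317.  38.] [ 76. 146.] 90.0 [0.4765 0.1005]
bar_handle 0.62 [316.8, 109.5, 0.0, 6.0] [317.5 110. ] [2. 1.] 90.0 [0.4901 0.0425]
bar_handle 0.45 [281.2, 305.2, 14.6, 29.4] [278.9 305.2] [26.  11.9] 79.7 [ 0.5027 -0.1611]
bar 0.88 [317.2, 40.8, 143.5, 80.6] [316.   38.5] [ 77. 144.] 90.0 [0.4785 0.1077]
pin 0.61 [294.0, 208.1, 14.3, 14.9] [295.5 206. ] [14.8 14.8] 45.0 [ 0.5038 -0.0786]
lid 0.95 [313.2, 39.5, 95.6, 75.6] [298.3  50.7] [96.6 44.5] 27.6 [0.4755 0.1145]
```

```bash
python3 -m pendant '[[-0.03,-0.018,-0.013,0],[-0.024,-0.018,-0.013,0],[0,0,0,0],[0,0,0,0]]'
python3 - <<'E'
from h import *
s=r.read_state(); T=s['ee_pos']; print(T)
c=cam('wrist','w9.png'); np.savez('w9.npz',xyz=c['xyz'],att=rot(c),K=c['camera_matrix'])
h=proj(c,(.4366,.1263,.194));k=proj(c,(.471,.1203,.19)); print('handle',h,'knob',k,'hinge',proj(c,(.539,.1085,.165)))
im=c['img']; g=cv2.cvtColor(im,cv2.COLOR_RGB2GRAY)
u0=int(h[0])-35
cv2.imwrite('pics/w9z.png',cv2.resize(im[0:110,u0:u0+146,::-1],(796,600),interpolation=cv2.INTER_CUBIC)); print(u0)
E
```

```text
time: 14.73
ee_pos: [0.4499, -0.1129, 0.3608]
eef_rot: [0.626, 0.78, 0.0, 0.0]
ft_force: [0.4, 0.8, 0.5]
width: 0.0261
grip_force: 0.0
[ 0.44990779 -0.11289959  0.36077118]
handle [320.85088708 -65.86993433] knob [355.53950753 -45.32719404] hinge [ 4.11229539e+02 -2.04486297e-01]
285
```

View pics/w9z.png

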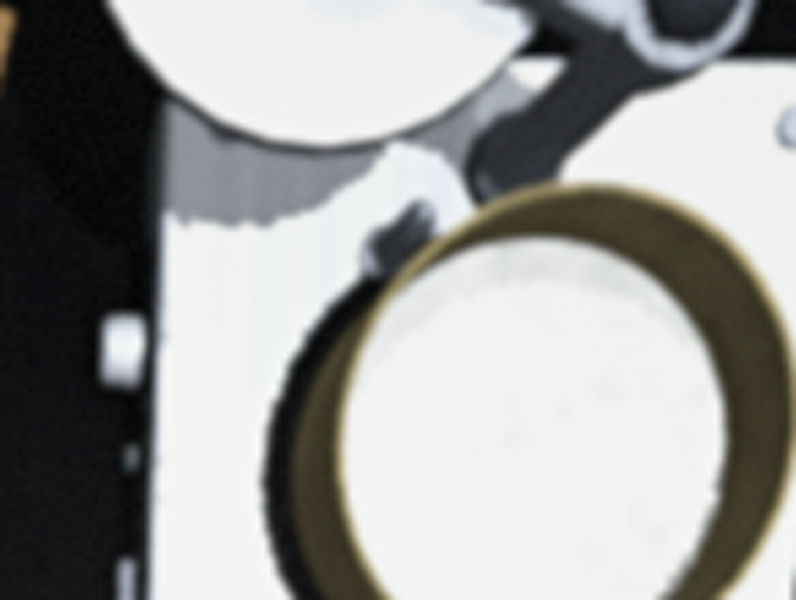

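```bash
python3 -m pendant '[[0.033,0.005,0.01,0],[0.033,0.005,0.01,0],[0.033,0.005,0.01,0],[0.033,0.005,0.01,0],[0,0,0,0],[0,0,0,0],[0,0,0,0]]'
python3 - <<'E'
from h import *
s=r.read_state(); T=s['ee_pos']; print(T)
c=cam('wrist','w10.png'); np.savez('w10.npz',xyz=c['xyz'],att=rot(c),K=c['camera_matrix'])
h=proj(c,(.4366,.1263,.194));k=proj(c,(.471,.1203,.19)); print('handle',h,'knob',k,'hinge',proj(c,(.539,.1085,.165)),'eye',proj(c,(.4011,.1324,.158)))
im=c['img']; g=cv2.cvtColor(im,cv2.COLOR_RGB2GRAY)
for t,z in (('lid_knob',.19),('bar_handle',.194),('bar',.158),('lid',.132),('sieve',.1)):
  for o in r.outline_of(t,'wrist')[:2]:
    print(t,round(o['score'],2),np.round(o['bbox'],1).tolist())
    if t=='lid': print(fitcyl(c,o['mask'],.132,.137,.05,[.471,.12]))
    if t=='sieve': print(fitcyl(c,o['mask'],.083,.125,.051,[.5527,.0402]))
x,y=int(h[0]),int(h[1])
print(x,y)
for row in g[y-30:y+40:2, x-40:x+90:2]: print(''.join(' .:-=+*#%@'[9-min(9,int(v)//26)] for v in row))
E
```

```text
time: 15.37
ee_pos: [0.4405, 0.022, 0.3203]
eef_rot: [0.624, 0.782, -0.0, -0.0]
ft_force: [0.0, -1.0, 0.7]
width: 0.0262
grip_force: 0.0
[0.44045749 0.02197209 0.3202988 ]
handle [299.14314583  91.21034685] knob [335.03145642 108.07110961] hinge [393.71404589 138.43276564] eye [262.19356962  80.83651161]
lid_knob 0.73 [328.4, 102.1, 97.4, 105.1]
bar_handle 0.93 [324.4, 101.7, 146.4, 101.7]
bar 0.61 [324.4, 101.8, 153.3, 104.0]
lid 0.77 [330.4, 104.8, 96.3, 100.0]
(array([0.47146944, 0.12808276]), np.float64(0.5352859000446948))
lid 0.72 [246.9, 161.1, 49.9, 139.9]
(array([0.3988243 , 0.03449766]), np.float64(21.480559594850074))
sieve 0.94 [374.0, 194.2, 94.4, 87.3]
(array([0.5528086 , 0.04129383]), np.float64(0.872539341795361))
299 91
.. ... . ..=#@@@@@@@@*:                          .+%%@@@@@@@@@@@#
..:---.   ...+%@@@@@+.                             :#@@@@@@@@@@@%
.-+##*-. . . -%@@@@=                                -%@@@@@@@@@@%
.+#%%%*: .. .:*%@@+                                  =%@@@@@@@@@@
:*@@@@%-.   ...-**.                                   +@@@@@@@@@@
:#@@@@%=....... .:.  .:
[... 1256 characters left out ...]
  .==+*#@%%%%%%%%%%@+..........   *@@@@@
*****#%@@@@+::::::-==-       -*##%@@%%%%%%%@*..............#@@@@@
*****#%@@@@*:::::::-==-.      --+#%@@%%%%@%*..............:+%%%%%
*****#@@@@@*::::::::-=:        . .-#%@@%#+-:................--:..
*****%@@@@@#-:::::-::-:         .  .=**-:....................... 
****#%@@@@@%=:::::::-:.              .-=-:.......................
****#@@@@@@@+::::::::-:                .=+-. ....................
****%@@@@@@@#-::-::::::                  .-=:....................
***#%@@@@@@@%=:::::::-:                    .+=:..................
-=+#@@@@@@@@@+:::::::-.                      .-=:................
---+%@@@@@%@@%=:::::::                         .==:.............+
```

Run:
```python
from h import *
d=np.load('w10.npz'); c=dict(xyz=d['xyz'],attitude=d['att'],camera_matrix=d['K'])
for n,u,v,z in (('handle',304,82,.194),('eye',267,70.5,.158),('knob',339,99.6,.19)): print(n,ray(c,u,v,z)[:2].round(4))
im=cv2.imread('pics/w10.png',0)
u,v=(proj(c,(.539,.1085,.165))+.5).astype(int);print(u,v)
for row in im[v-24:v+24:2, u-24:u+24:2]: print(''.join(' .:-=+*#%@'[9-min(9,int(q)//26)] for q in row))
print(r.read_state()['ee_pos'])
```

```text
handle [0.4389 0.1344]
eye [0.4037 0.1424]
knob [0.4725 0.1279]
394 138
...:=*++++++++++***#####
.....::.            . ..
.........               
...........             
..........:....         
..........-:::-:.      :
..........*#**#*=     .:
........:+%%%####:    ::
....... =%%%#***#=     :
........#%%#******      
:......-%%%*+****#:     
*-:....:%%%#******.     
%#*-:...#%%#****#:      
*=++++-.-%%%####+       
.   .++.:*%%%##*.       
=:.   ++::::---.        
%%#+:  :-::....         
@%%%%#=.                
##%%%%%*:               
***###%%%=              
+===+++++#+             
....:=+++=+-            
      .-+#*+-.          
    ... .-##*+:         
[0.44067178 0.02096194 0.32055862]
```

```bash
python3 -m pendant '[[0,0,0,0.118],[0,0,0,0.118],[0,0,0,0.118],[0,0,0,0.118],[0,0,0,0.118],[0,0,0,0.118],[0,0,0,0.118],[0,0,0,0.118]]' 0.5
python3 -m pendant '[[0,0,0,0.118],[0,0,0,0.118],[0,0,0,0.118],[0,0,0,0.118],[0,0,0,0.118],[0,0,0,0.118],[0,0,0,0.118],[0,0,0,0.118]]'
python3 -m pendant '[[0,0,0,0.114],[0,0,0,0],[0,0,0,0]]'
python3 -c "
from h import *
s=r.read_state(); print(s['joint_positions'],s['ee_pos'],R.from_quat(s['eef_rot']).as_matrix().round(3))"
```

```text
time: 16.33
ee_pos: [0.4406, 0.0212, 0.3206]
eef_rot: [0.913, 0.409, 0.0, -0.0]
ft_force: [-0.6, 0.7, 0.2]
width: 0.043
grip_force: 0.0
time: 17.0
ee_pos: [0.4406, 0.0212, 0.3206]
eef_rot: [0.999, -0.051, 0.0, -0.0]
ft_force: [-0.6, -0.4, -0.5]
width: 0.0437
grip_force: 0.0
time: 17.25
ee_pos: [0.4406, 0.0212, 0.3206]
eef_rot: [0.995, -0.103, 0.0, 0.0]
ft_force: [-0.8, 0.1, 0.1]
width: 0.0436
grip_force: 0.0
[ 1.05723697 -0.13164758 -1.08021617  1.72395076 -0.11641621  1.48043561
 -1.78595412] [0.44058698 0.02115378 0.32060029] [[ 0.979 -0.205  0.   ]
 [-0.205 -0.979 -0.   ]
 [ 0.     0.    -1.   ]]
```

```bash
python3 -m pendant '[[-0.0062,-0.0268,0.015,0],[-0.0062,-0.0268,0.015,0],[-0.0062,-0.0268,0.015,0],[-0.0062,-0.0268,0.015,0],[0,0,0,0],[0,0,0,0]]'
python3 -c "
from h import *
s=r.read_state(); T=s['ee_pos'];print(T)
for n in ('wrist','scene','side'):
  c=cam(n,n+'11.png')
  print(n,'handle',proj(c,(.4385,.131,.194)).round(1),'tips',proj(c,T+[0,0,-.011]).round(1))
  for t in ('lid_knob','bar_handle','bar','lid'):
    print(t,[(round(o['score'],2),np.round(o['bbox']).tolist()) for o in r.outline_of(t,n)[:2]])
"
```

```text
time: 17.75
ee_pos: [0.4379, 0.1328, 0.2601]
eef_rot: [0.995, -0.101, -0.001, -0.0]
ft_force: [-0.6, -1.0, 0.8]
width: 0.0434
grip_force: 0.0
[0.43792795 0.1327662  0.26005086]
wrist handle [278.3 226.2] tips [276.  256.4]
lid_knob [(0.91, [275.0, 170.0, 111.0, 108.0])]
bar_handle [(0.8, [275.0, 166.0, 110.0, 192.0]), (0.24, [353.0, 133.0, 262.0, 264.0])]
bar [(0.72, [276.0, 165.0, 111.0, 197.0])]
lid [(0.68, [276.0, 174.0, 111.0, 107.0]), (0.33, [351.0, 132.0, 262.0, 261.0])]
scene handle [271.9 229.5] tips [271.7 211.8]
lid_knob [(0.57, [263.0, 238.0, 39.0, 26.0])]
bar_handle [(0.55, [265.0, 238.0, 45.0, 28.0])]
bar [(0.82, [262.0, 241.0, 48.0, 27.0])]
lid [(0.7, [262.0, 239.0, 39.0, 25.0]), (0.56, [364.0, 221.0, 15.0, 14.0])]
side handle [256.1 154.4] tips [254.9 140.5]
lid_knob [(0.78, [268.0, 166.0, 29.0, 23.0])]
bar_handle [(0.96, [266.0, 166.0, 51.0, 25.0]), (0.38, [269.0, 164.0, 28.0, 21.0])]
bar [(0.85, [267.0, 166.0, 48.0, 26.0])]
lid [(0.51, [268.0, 164.0, 32.0, 25.0])]
```

```bash
python3 -c "
import cv2
g=cv2.imread('pics/wrist11.png',0)
for v in range(60,246,4): print('%3d '%v+''.join(' .:-=+*#%@'[9-min(9,int(q)//26)] for q in g[v,210:346:2]))
"
```

```text
60 %%@%@@%@@%@@-                        #%%+==:                        
 64 %%%%%%%%%%%@%-                      -%%%+++.                        
 68 %%%%%%%%%%%%%%:                  .. =%%%++*:                        
 72 %%%%%%%%%%%%%@#.            ..-=--..:-*%*+*-                        
 76 %%%%%%%%%%%%%%%*.         ..:*#***###=.-*+#+.                       
 80 %%%%%%%%%%%%%%%@*        ..-##**+++*##: -**#=                       
 84 %%%%%%%%%%%%%%%%@+       .:##***++++*#*..*+##:                      
 88 %%%%%%%%%%%%%%%%%%=      ..=##**+++*###:.**+#*:                     
 92 %%%%%%%%%%%%%%%%%%%-     ...+%######%#. =%#*+#+:                    
 96 %%%%%%%%%%%%%%%%%%%%:     :.-###%%%#-. -%%%#*+#*-                   
100 %%%%%%%%%%%%%%%%%%%%#:    :..  ..      -%%%%#***#+:                 
104 %%%%%%%%%%%%%%%%%%%%%#.  :-. .         ::#%%%%#**##+.               
108 %%%%%%%%%%%%%%%%%%%%%%*..--.           :  +%%%%%#**##+:             
112 %%%%%%%%%%%%%%%%%%%%%%%+.--. .         :   .*####%##*###+-.         
116 %%%%%%%%%%%%%%%%%%%%%%%%+:-. .         -.. .:**:-#%%%%##*###+=:.    
120 %%
[... 1629 characters left out ...]
-++*#%%%%%%*++=========------------: =-::::
212 @@@@@%%%%%%%%%+--------::-=*%%%%%%%%%*+=-----------+=-------  -+::::
216 @@@@@@%@%@@%%%@%*=------:-=#%%%%%%%%%#+==-------=+**==------. :%%%%%
220 @@@@@@@@@@@@%@%%@@%#=---:-+%%%%%%%%%%#+=-----++++***======--  .#%@@@
224 @@@@@@@@@@@@%##***##%@%#*+*%%%%%%%%%%%*++**********#*===+**###%@@%@@
228 @@@@@@@@@@%#********#*#%@%#%%%%%%%%%%%*####%%%%%%%%%@@@@@@@%%%@%@@@@
232 #%@@@@@@@#***+++***#***#%@**%@@%%%%@%+*@@%%%%%%%%%%%%%%%@@@@%@@@@@@@
236 -+%@@@@@#==+**#**+==+***%%*==+*#%#*+==*%%@@%@%%%%%%%%@%%%@@%@@@@@@@@
240 -=#@@@@@@@%%%%%###%#+=*#%+============++%@%%@@%%%%%%@%@@@@@@@@@@@@@@
244 %@@@@@@@@@@@@@%#####%*+*%+=============+%@@@@@@%%%%%@@@@@@@@@@@%%%%%
```

```bash
python3 -c "
from h import *
c=cam('wrist'); s=r.read_state(); T=s['ee_pos'];M=R.from_quat(s['eef_rot']).as_matrix(); print(T)
for n,u,v,z in (('handle',274,221,.194),('knob',273.5,180,.19),('hinge',276,85,.165)):
  p=ray(c,u,v,z); print(n,p.round(4), (M.T@(p-T)).round(4))
"
```

```text
[0.43857651 0.13148884 0.26055706]
handle [0.4437 0.132  0.194 ] [ 0.0049 -0.0015  0.0666]
knob [0.4735 0.126  0.19  ] [ 0.0353 -0.0018  0.0706]
hinge [0.5404 0.1098 0.165 ] [1.041e-01 1.000e-04 9.560e-02]
```

```bash
python3 -m pendant '[[0.001,-0.001,0.025,0],[0,0,0.025,0],[0,0,0.02,0],[0,0,0.012,0],[0,0,0,0],[0,0,0,0]]'
python3 -m pendant '[[0,0,0,0],[0,0,0,0],[0,0,0,0],[0,0,0,0],[0,0,0,0],[0,0,0,0]]' 0 12
```

```text
time: 19.05
ee_pos: [0.4397, 0.1326, 0.1788]
eef_rot: [0.995, -0.104, -0.0, -0.0]
ft_force: [0.1, -0.9, 0.8]
width: 0.0439
grip_force: 0.0
time: 19.55
ee_pos: [0.44, 0.1324, 0.179]
eef_rot: [0.995, -0.104, 0.0, -0.0]
ft_force: [-0.5, 0.2, 2.7]
width: 0.0173
grip_force: 12.0
```

```bash
python3 -m pendant '[[0.0005,0.0104,0,-0.1],[0.0005,0.0104,0,-0.1],[0.0005,0.0104,0,-0.1],[0.0005,0.0104,0,-0.1],[0,0,0,0]]'
python3 -m pendant '[[0.0005,0.0104,0,-0.1],[0.0005,0.0104,0,-0.1],[0.0005,0.0104,0,-0.1],[0.0005,0.0104,0,-0.1],[0,0,0,0]]'
python3 -c "
from h import *
s=r.read_state(); T=s['ee_pos'];M=R.from_quat(s['eef_rot']).as_matrix(); print(T,M.round(3), T+.104*M[:,0])
"
```

```text
time: 19.97
ee_pos: [0.441, 0.0893, 0.179]
eef_rot: [0.995, 0.098, 0.002, -0.0]
ft_force: [5.3, 1.4, -1.9]
width: 0.0171
grip_force: 12.0
time: 20.38
ee_pos: [0.4576, 0.0525, 0.1792]
eef_rot: [0.956, 0.294, 0.003, -0.001]
ft_force: [9.4, 5.2, -4.2]
width: 0.0168
grip_force: 12.0
[0.45764456 0.05245149 0.17921172] [[ 0.828  0.561  0.005]
 [ 0.561 -0.828  0.003]
 [ 0.006  0.    -1.   ]] [0.54371012 0.11083216 0.17985655]
```

```bash
python3 -m pendant '[[0.003,0,0,0],[0,0,0,0]]'
python3 -m pendant '[[0.0007,0.0104,0,-0.1],[0.0007,0.0104,0,-0.1],[0.0007,0.0104,0,-0.1],[0.0007,0.0104,0,-0.1],[0,0,0,0]]'
python3 -c "
from h import *
s=r.read_state(); T=s['ee_pos'];M=R.from_quat(s['eef_rot']).as_matrix(); print(T,M.round(3), T+.104*M[:,0],M.T@s['ft_force'])
"
```

```text
time: 20.55
ee_pos: [0.4575, 0.0535, 0.1788]
eef_rot: [0.957, 0.291, -0.001, 0.0]
ft_force: [-4.2, -2.8, 8.1]
width: 0.0172
grip_force: 12.0
time: 20.97
ee_pos: [0.4889, 0.025, 0.1788]
eef_rot: [0.879, 0.477, 0.001, -0.0]
ft_force: [-0.5, -2.5, 5.9]
width: 0.0172
grip_force: 12.0
[0.48894574 0.02500611 0.17883222] [[ 0.545  0.839  0.001]
 [ 0.839 -0.545  0.002]
 [ 0.002  0.    -1.   ]] [0.54558335 0.11223073 0.17904483] [-2.31604537  0.94421281 -5.90551369]
```

```bash
python3 -m pendant '[[0.0005,0.0104,0,-0.1],[0.0005,0.0104,0,-0.1],[0.0005,0.0104,0,-0.1],[0.0005,0.0104,0,-0.1],[0,0,0,0]]'
python3 -m pendant '[[0.0005,0.0104,0,-0.1],[0.0005,0.0104,0,-0.1],[0,0,0,0]]'
python3 -c "
from h import *
s=r.read_state(); T=s['ee_pos'];M=R.from_quat(s['eef_rot']).as_matrix(); print(T,M.round(3), T+.104*M[:,0],M.T@s['ft_force'])
"
```

```text
time: 21.38
ee_pos: [0.5269, 0.012, 0.1788]
eef_rot: [0.766, 0.643, 0.002, -0.001]
ft_force: [1.7, 3.6, 4.5]
width: 0.0173
grip_force: 12.0
time: 21.63
ee_pos: [0.5472, 0.0111, 0.1787]
eef_rot: [0.698, 0.716, 0.002, -0.001]
ft_force: [0.9, 5.3, 2.9]
width: 0.0175
grip_force: 12.0
[0.54719421 0.01106581 0.17874935] [[-0.026  1.     0.   ]
 [ 1.     0.026  0.004]
 [ 0.004  0.001 -1.   ]] [0.54449422 0.11502997 0.17915458] [ 5.2562557   1.0389459  -2.88533116]
```

```bash
python3 -m pendant '[[0.0015,0.0075,0,-0.08],[0.001,0.006,0,-0.06],[0,0,0,0]]'
python3 -m pendant '[[0.0002,0.003,0,-0.02],[0,0,0,0]]'
python3 -m pendant '[[0,0.003,0,-0.02],[0,0,0,0]]'
python3 -c "
from h import *
s=r.read_state(); T=s['ee_pos'];M=R.from_quat(s['eef_rot']).as_matrix(); print(T,M.round(3), T+.104*M[:,0],M.T@s['ft_force'])
"
```

```text
time: 21.88
ee_pos: [0.5603, 0.0129, 0.1788]
eef_rot: [0.648, 0.762, 0.001, -0.0]
ft_force: [1.9, 1.1, 1.8]
width: 0.0174
grip_force: 12.0
time: 22.05
ee_pos: [0.5614, 0.0132, 0.1786]
eef_rot: [0.641, 0.768, -0.001, -0.001]
ft_force: [-7.1, 1.9, 5.6]
width: 0.0173
grip_force: 12.0
time: 22.22
ee_pos: [0.5617, 0.0134, 0.1783]
eef_rot: [0.633, 0.774, -0.004, -0.003]
ft_force: [-24.5, -1.0, 16.7]
width: 0.0175
grip_force: 11.9
[0.56173714 0.01341685 0.17829144] [[-0.199  0.98  -0.009]
 [ 0.98   0.199 -0.002]
 [-0.    -0.009 -1.   ]] [0.54107372 0.1153434  0.17825448] [  3.83567354 -24.37571553 -16.48199832]
```

```bash
python3 -m pendant '[[0,-0.003,0,0],[0,0,0,0]]'
python3 -m pendant '[[0,0,0,0],[0,0,0,0],[0,0,0,0],[0,0,0,0]]' 0.4
python3 -m pendant '[[0,0,-0.02,0],[0,0,-0.035,0],[0,0,-0.035,0],[0,0,-0.035,0],[0,0,0,0],[0,0,0,0]]'
python3 -c "
from h import *
s=r.read_state(); T=s['ee_pos'];M=R.from_quat(s['eef_rot']).as_matrix(); print(T,M.round(3))
"
```

```text
time: 22.38
ee_pos: [0.5614, 0.0133, 0.1784]
eef_rot: [0.633, 0.774, -0.001, -0.001]
ft_force: [-5.3, 3.7, 3.9]
width: 0.0174
grip_force: 12.0
time: 22.72
ee_pos: [0.5629, 0.0118, 0.1785]
eef_rot: [0.634, 0.774, -0.0, 0.0]
ft_force: [0.3, 0.0, 0.1]
width: 0.0324
grip_force: 0.0
time: 23.22
ee_pos: [0.5635, 0.0126, 0.3051]
eef_rot: [0.633, 0.774, 0.001, 0.001]
ft_force: [-1.4, 0.4, -0.3]
width: 0.0347
grip_force: 0.0
[0.56353777 0.01258828 0.30513603] [[-0.198  0.98   0.003]
 [ 0.98   0.198 -0.001]
 [-0.001  0.003 -1.   ]]
```

```bash
python3 -m pendant '[[-0.0345,-0.014,0.005,0],[-0.0345,-0.014,0.005,0],[-0.0345,-0.014,0.005,0],[-0.0345,-0.014,0.005,0],[-0.0345,-0.014,0.005,0],[0,0,0,0],[0,0,0,0]]'
cat > look.py <<'E'
from h import *
import sys
def asc(g,u,v,w,h,su,sv):
    for y in range(max(0,v-h),min(420,v+h),sv): print('%3d '%y+''.join(' .:-=+*#%@'[9-min(9,int(q)//26)] for q in g[y,max(0,u-w):u+w:su]))
E
python3 - <<'E'
from look import *
s=r.read_state(); print(s['ee_pos'])
c=cam('wrist','w12.png'); np.savez('w12.npz',xyz=c['xyz'],att=rot(c),K=c['camera_matrix'])
g=cv2.cvtColor(c['img'],cv2.COLOR_RGB2GRAY)
f=proj(c,(.5688,-.027,.168)).astype(int); p=proj(c,(.506,-.079,.081)).astype(int); print(f,p)
for t in ('pin','bar','lid'): print(t,[(round(o['score'],2),np.round(o['bbox'],1).tolist()) for o in r.outline_of(t,'wrist')[:2]])
asc(g,*f,50,40,1,2); print(); asc(g,*p,30,24,1,2)
E
```

```text
time: 23.8
ee_pos: [0.5273, -0.1737, 0.2766]
eef_rot: [0.635, 0.772, -0.0, -0.001]
ft_force: [0.1, 0.8, 1.0]
width: 0.0348
grip_force: 0.0
[ 0.52729614 -0.17370404  0.2765716 ]
[365  42] [274 105]
pin [(0.52, [276.9, 108.4, 18.8, 19.4])]
bar [(0.66, [361.2, 32.4, 91.0, 64.8])]
lid [(0.56, [359.7, 11.1, 87.2, 20.6])]
  2 +**=.                           ..:+*=.     .:=+*##%#*+=-:.......                     .:.           
  4 -=*#*=.                          .-+*=.     ......:::............                    ..             
  6 --==*#*-                          -**=.     .....................                 .:.               
  8 ----==***-.                      .-**=.      ....................               :-:                 
 10 ------==+**+-.                   :=**-.      ...................             :==-.                  
 12 ---------=+*##+-.               .:+**-.      ...................          :=+=:.                    
 14 ------------=+*#*=:             .:=**-.        ..............  .      .:=++=:.                      
 16 =--------------=+*#*+=:.         :=*+-:....
[... 4278 characters left out ...]
%%%%%%%%@%*-::-=+=-----------++=-::=#%%%%%%%%%%%%%
109 @%%%%%%%%%%%%%%%%%@%#=::-=++----------=++=-::=#%%%%%%%%%%%%%
111 %%@@@%%%%%%%%%%%%%%%#=:::-=++=-------=**+=-..=#%%%%%%%%%%%%%
113 @%@@%%%@@%%%%%%%%%%%#=:.:-=+***+++++***++=-..=#%%%%%%%%%%%%%
115 @@@%@%@%%%%%%%%%%%@@#=:..:-==+*******+++=-:..=#%%%%%%%%%%%%%
117 @@@@@@%@%@%@@%%%%%%@#=:....-===++++++==--:...=#%%%%%%%%%%%%%
119 @@@@@@@@%@%%%%%%%%%%#=:.....::--===---::.....=#%%%%%%%%%%%%%
121 @@@@%%@%@@%%%%%%%%%@%+:........:::::::.......=#%%%%%%%%%%%%%
123 @@@@@@@@@@@%@@%%@%@@%+:.....................:=#%%%%%%%%%%%%%
125 @@@@@@@@@@@%@@%%%%@@%#+==============++++++++#%%%%%%%%%%%%%%
127 @@@@@@@@@@@%@@%@@@%@@@%%%%@@%@%%%%@%@%%@@@%%%%%%%%%%%%%%%%%%
```

Run:
```python
from h import *
d=np.load('w12.npz'); c=dict(xyz=d['xyz'],attitude=d['att'],camera_matrix=d['K'])
print('fork',ray(c,368,38.5,.168).round(4),'pin',ray(c,276.8,105.5,.081).round(4))
d=np.load('w8.npz'); c=dict(xyz=d['xyz'],attitude=d['att'],camera_matrix=d['K'])
g=cv2.imread('pics/w8.png',0)
from look import asc
f=proj(c,(.5688,-.027,.168)).round().astype(int); p=proj(c,(.507,-.079,.081)).round().astype(int); print(f,p)
asc(g,*f,14,14,1,1);print(); asc(g,*p,14,14,1,1)
```

```text
fork [ 0.5697 -0.024   0.168 ] pin [ 0.5084 -0.0786  0.081 ]
[369 195] [296 209]
181 #*++++++*+******************
182 **+++++++++++*+*+***********
183 *++++++++++*++++++**********
184 **++++++++++++++++**********
185 ***+************************
186 **************###***********
187 **+**+*******#######********
188 *+++*+++*+++*%%%%%%##*******
189 *++*+*++*+++#%%%%%%%#*******
190 **++*+****+*#%%%%%%%##******
191 **********##%%%%%%%%%#******
192 *********#%%%%%%%%%%%#******
193 *********#%%%%%%%%%%##******
194 *****+***#####%%%%%%##******
195 *+********##%#%%%%%##*******
196 ******+***##%%%%%%%#********
197 ***********##%%%%##*********
198 ************######**********
199 ****************************
200 ****************************
201 ****************************
202 ****************************
203 *+**************************
204 ****************************
205 ****************************
206 ############################
207 %%%%%%%%%%%%%%%%%%%%%%%%%%%%
208 %%%%%%@%%@@@@@@%%@@@%@@@%@@@

195 %%%%=.                  -*##
196 %%@%=.                  -#%%
197 %%@#=.      ......      -#%%
198 %%@#=.    .:::::::..    -#%%
199 %%%#=.   .:::--::::..   -#%%
200 %%@#=.  .:---===-:::..  -#%%
201 %%%#=. .:-==++*++-:::.  -#%%
202 %%%#=..:-=+**###*+-::.  -#%%
203 %%@#=..:-+*######*+-:...=#%%
204 %%@#=.::-+###******+-:.:=#%%
205 %%%#=..:-*##+==--=++-:.:+#%%
206 %%%#=...-+*+-:...:-==:.:+#%%
207 %%%#=. .-+*-..   ..--:.:+#%%
208 %%%#=. .-++:.     .:-:..=#%%
209 %%%#=. .:==..      .:. .=#%%
210 %%%#-. ..--.. ..   .:. .+%%%
211 %%%#-   .:-:. ... ..:. :+%%%
212 %%%#-    .::.........  :+%%%
213 %@%#-     .:.........  :*%%%
214 %%%*-      ........    :*%%%
215 %%%*-        ...       :*%%%
216 %@%#=.                .-*%%%
217 %%%#+-::::::::::::::::-=#%%%
218 %%%%#******************#%%%%
219 %%%%%%%%%%%%%%%%%%%%%%%%%%%%
220 %%%%%%%@%%%%%%%%%%%%%%%%%%%%
221 %%%%%%%%%%%%%%%%%%%%%%%%%%%%
222 %@@%%%%%%%%%%%%%%%%%%%%%%%%%
```

```bash
python3 -m pendant '[[0,0,0,0.112],[0,0,0,0.112],[0,0,0,0.112],[0,0,0,0.112],[0,0,0,0.112],[0,0,0,0.112],[0,0,0,0.112],[0,0,0,0]]'
python3 - <<'E'
from look import *
s=r.read_state(); T=s['ee_pos'];M=R.from_quat(s['eef_rot']).as_matrix(); print(T,s['joint_positions'])
print('to pin',M.T@(np.array([.5084,-.0786,.12])-T))
c=cam('wrist','w13.png'); np.savez('w13.npz',xyz=c['xyz'],att=rot(c),K=c['camera_matrix'])
g=cv2.cvtColor(c['img'],cv2.COLOR_RGB2GRAY)
f=proj(c,(.5697,-.0235,.168)).round().astype(int); p=proj(c,(.5084,-.0786,.081)).round().astype(int); print(f,p)
asc(g,*f,20,20,1,2); print(); asc(g,*p,20,20,1,2)
E
```

```text
time: 24.67
ee_pos: [0.5288, -0.1692, 0.2788]
eef_rot: [0.881, 0.472, -0.0, 0.0]
ft_force: [-1.6, 0.0, 0.8]
width: 0.0346
grip_force: 0.0
[ 0.52877055 -0.16915779  0.27875942] [ 1.20898247  0.3962669  -1.24606073  1.53428265  0.37700611  1.48108635
 -0.63426176]
to pin [ 0.0642161  -0.06722992  0.15867153]
[216  32] [216 136]
 12 ::::::::--+**********************#******
 14 :::::::-=+*************************##***
 16 ::::::=+****************************##**
 18 ::::-=+*********************************
 20 ::-=+***********************************
 22 :-+*************************************
 24 =+*************###%######***************
 26 *************###%%%%%%%%%##*************
 28 ************##%%%%##########************
 30 ***********##%%%#***#########***********
 32 ***********##%%#**###%%%#####***********
 34 ***********##%%######%%%%%%%#***********
 36 ************#######%%%%%%%%%#***********
 38 *************######%%%%%%%##************
 40 ***************###%%%%%####*************
 42 ******************######***************#
 44 *************************************#%%
 46 +**
[... 328 characters left out ...]
             :+#%%%%%%%%%
126                       .....::-=+#%%@%%%%
128 :.                  .-========--=+#%%%%%
130 #+:              .-=+*****+++====--+*%%%
132 %%#+:.  .     .:-+++++++*###**+++=---+*%
134 %%%%#+-.   ..:-=++=======+*###*++++=-:-=
136 %%%%%%*-:.::::-===========+*#%#****+=-::
138 %%%%%%%%#+=-::-===========+*#%##***+=-::
140 %%%%%%%%%%#*=--===========+*###***++=--:
142 %%%%%%%%%%%%%*=-==++====+*####***++==-::
144 %%%%%%%%%%%@%%%*+==++****#*****+++==--:-
146 %%@%%%%%%%%%%%%@%#+=-===++++++====----=*
148 %@%%@%%%%%%%%%%@%@%#+-------------:-=*%@
150 %%@%@%%@%%%%@%@@%%@@%#+-::::::::--=*#%@@
152 @@@%@@@@@@@@%@%@@@@@@@%#+--::::-=*#%@@@@
154 @@@@@@@@@@@@@@@@@@@@@@@@%#+=---+#%@@@@@@
```

```bash
python3 -m pendant '[[0.021,-0.022,0.022,0],[0.021,-0.022,0.022,0],[0.0215,-0.023,0.022,0],[0,0,0.03,0],[0,0,0.03,0],[0,0,0.03,0],[0,0,0,0],[0,0,0,0]]'
python3 - <<'E'
from h import *
s=r.read_state(); T=s['ee_pos'];M=R.from_quat(s['eef_rot']).as_matrix(); print(T,M.round(3))
print('to pin',M.T@(np.array([.5084,-.0786,.072])-T))
E
```

```text
time: 25.38
ee_pos: [0.5071, -0.0798, 0.1224]
eef_rot: [0.88, 0.476, -0.001, -0.001]
ft_force: [0.1, -0.1, 1.0]
width: 0.0349
grip_force: 0.0
[ 0.50707925 -0.0797775   0.12235282] [[ 0.548  0.837 -0.002]
 [ 0.837 -0.548  0.001]
 [ 0.    -0.002 -1.   ]]
to pin [0.00170852 0.0005719  0.05035167]
```

```bash
python3 -m pendant '[[0.001,0.0005,0.02,0],[0,0,0.02,0],[0,0,0.01,0],[0,0,0,0],[0,0,0,0]]'
python3 -m pendant '[[0,0,0,0],[0,0,0,0],[0,0,0,0],[0,0,0,0]]' 0 10
python3 -m pendant '[[0,0,0,0],[0,0,0,0]]'
```

```text
time: 25.8
ee_pos: [0.5093, -0.0799, 0.0739]
eef_rot: [0.88, 0.474, 0.0, 0.0]
ft_force: [-0.0, 0.3, 0.7]
width: 0.0348
grip_force: 0.0
time: 26.13
ee_pos: [0.5089, -0.0803, 0.0731]
eef_rot: [0.881, 0.474, 0.0, 0.0]
ft_force: [-0.2, 1.1, 0.5]
width: 0.0156
grip_force: 1.7
time: 26.3
ee_pos: [0.5089, -0.0803, 0.0731]
eef_rot: [0.881, 0.474, 0.0, 0.0]
ft_force: [-1.2, -0.6, 7.0]
width: 0.0156
grip_force: 10.0
```

```bash
python3 -m pendant '[[0,0,-0.005,0],[0,0,-0.015,0],[0,0,-0.03,0],[0,0,-0.035,0],[0,0,-0.035,0],[0,0,-0.03,0],[0,0,-0.02,0],[0,0,0,0]]' - 30
python3 - <<'E'
from look import *
s=r.read_state(); T=s['ee_pos'];M=R.from_quat(s['eef_rot']).as_matrix(); print(T,M.round(3))
print('to fork',M.T@(np.array([.5704,-.025,.243])-T))
E
```

```text
time: 26.97
ee_pos: [0.5103, -0.0795, 0.2475]
eef_rot: [0.881, 0.474, 0.002, 0.002]
ft_force: [0.4, 0.3, -1.0]
width: 0.015
grip_force: 30.0
[ 0.51032156 -0.07949464  0.24750993] [[ 0.551  0.835  0.006]
 [ 0.835 -0.551 -0.002]
 [ 0.002  0.006 -1.   ]]
to fork [0.07856822 0.02009503 0.00475904]
```

```bash
python3 -m pendant '[[0.027,0.007,0,0],[0.027,0.007,0,0],[0.026,0.007,0,0],[0,0,0,0],[0,0,0,0],[0,0,0,0]]'
python3 - <<'E'
from look import *
s=r.read_state(); T=s['ee_pos'];M=R.from_quat(s['eef_rot']).as_matrix(); print(T)
print('to fork',M.T@(np.array([.5704,-.025,.243])-T))
for n in ('scene','side'):
  c=cam(n,n+'14.png'); 
  print(n,proj(c,(.5704,-.025,.168)),proj(c,(T[0],T[1],T[2]-.061)),proj(c,(T[0],T[1],T[2]-.019)))
  for t in ('pin','bar'): print(t,[(round(o['score'],2),np.round(o['bbox'],1).tolist()) for o in r.outline_of(t,n)[:2]])
E
```

```text
time: 27.47
ee_pos: [0.5698, -0.025, 0.2425]
eef_rot: [0.881, 0.474, -0.0, -0.0]
ft_force: [-0.8, -0.4, -0.3]
width: 0.015
grip_force: 30.0
[ 0.56978055 -0.02495397  0.24246457]
to fork [ 0.00030257  0.00054204 -0.00053587]
scene [264.70518823 202.05308041] [264.82095149 198.17912354] [264.68265856 185.68107524]
pin [(0.59, [245.2, 340.2, 44.1, 55.2]), (0.56, [263.7, 190.7, 6.4, 9.2])]
bar [(0.68, [255.8, 215.8, 34.1, 29.3]), (0.67, [277.9, 299.8, 14.9, 20.3])]
side [303.98018662 186.47614431] [303.80543174 183.22655854] [303.87706034 172.82307293]
pin [(0.59, [234.7, 159.7, 14.0, 31.4]), (0.37, [305.0, 173.2, 7.7, 18.2])]
bar [(0.58, [297.4, 181.4, 28.9, 37.5]), (0.45, [331.0, 260.4, 22.3, 20.1])]
```

```bash
python3 -m pendant '[[0.0003,0.0005,0.006,0],[0,0,0.006,0],[0,0,0,0]]' - 20
python3 -m pendant '[[0,0,0.003,0],[0,0,0,0]]'
python3 -m pendant '[[0,0,0.003,0],[0,0,0,0]]'
python3 -m pendant '[[0,0,0.002,0],[0,0,0,0]]'
```

```text
time: 28.02
ee_pos: [0.5702, -0.0254, 0.229]
eef_rot: [0.881, 0.474, -0.001, -0.0]
ft_force: [-0.3, -0.1, -0.9]
width: 0.015
grip_force: 20.0
time: 28.18
ee_pos: [0.5706, -0.025, 0.2269]
eef_rot: [0.881, 0.474, -0.0, -0.0]
ft_force: [-0.8, 0.1, -0.3]
width: 0.0154
grip_force: 20.0
time: 28.35
ee_pos: [0.5707, -0.025, 0.2241]
eef_rot: [0.881, 0.474, -0.0, -0.0]
ft_force: [-0.1, -0.1, -1.0]
width: 0.0153
grip_force: 20.0
time: 28.52
ee_pos: [0.5707, -0.025, 0.2223]
eef_rot: [0.881, 0.474, -0.0, -0.0]
ft_force: [0.7, -0.3, 0.2]
width: 0.0145
grip_force: 20.0
```

```bash
python3 -m pendant '[[0,0,0.003,0],[0,0,0,0]]'
python3 -m pendant '[[0,0,0.003,0],[0,0,0,0]]'
python3 -m pendant '[[0,0,0.003,0],[0,0,0,0]]'
```

```text
time: 28.68
ee_pos: [0.5704, -0.0248, 0.219]
eef_rot: [0.881, 0.474, -0.0, -0.0]
ft_force: [-0.7, 0.1, -2.2]
width: 0.0152
grip_force: 20.0
time: 28.85
ee_pos: [0.5704, -0.0248, 0.2161]
eef_rot: [0.881, 0.474, -0.0, -0.0]
ft_force: [-1.2, 2.0, -1.7]
width: 0.0148
grip_force: 20.0
time: 29.02
ee_pos: [0.5705, -0.0248, 0.2131]
eef_rot: [0.881, 0.474, -0.0, -0.0]
ft_force: [-2.7, 2.0, -0.6]
width: 0.0154
grip_force: 20.0
```

```bash
python3 -m pendant '[[0,-0.0006,0.003,0],[0,0,0,0]]'
python3 -m pendant '[[0,0,0.003,0],[0,0,0,0]]'
python3 -m pendant '[[0,0,0.003,0],[0,0,0,0]]'
python3 -m pendant '[[0,0,0.003,0],[0,0,0,0]]'
```

```text
time: 29.18
ee_pos: [0.5702, -0.0247, 0.2101]
eef_rot: [0.881, 0.474, -0.0, 0.0]
ft_force: [-1.8, 0.8, 0.1]
width: 0.0149
grip_force: 20.0
time: 29.35
ee_pos: [0.5702, -0.0248, 0.2071]
eef_rot: [0.881, 0.474, -0.0, -0.0]
ft_force: [-1.1, 0.6, -1.2]
width: 0.0153
grip_force: 20.0
time: 29.52
ee_pos: [0.5701, -0.0247, 0.204]
eef_rot: [0.881, 0.474, -0.0, -0.0]
ft_force: [-0.6, 1.4, -0.4]
width: 0.0149
grip_force: 20.0
time: 29.68
ee_pos: [0.5702, -0.0247, 0.2011]
eef_rot: [0.881, 0.474, -0.0, -0.0]
ft_force: [-1.6, 1.0, -1.5]
width: 0.0151
grip_force: 20.0
```

Seat expected at TCP z ≈ 0.187.

```bash
python3 -m pendant '[[0,0,0.004,0],[0,0,0,0]]'
python3 -m pendant '[[0,0,0.004,0],[0,0,0,0]]'
python3 -m pendant '[[0,0,0.003,0],[0,0,0,0]]'
python3 -m pendant '[[0,0,0.002,0],[0,0,0,0]]'
python3 -m pendant '[[0,0,0.002,0],[0,0,0,0]]'
```

```text
time: 29.85
ee_pos: [0.5701, -0.0248, 0.1969]
eef_rot: [0.881, 0.474, -0.0, -0.0]
ft_force: [-1.1, 1.1, -0.8]
width: 0.0151
grip_force: 20.0
time: 30.02
ee_pos: [0.5701, -0.0247, 0.1929]
eef_rot: [0.881, 0.474, -0.0, -0.0]
ft_force: [-1.8, 1.3, -2.7]
width: 0.0151
grip_force: 20.0
time: 30.18
ee_pos: [0.5701, -0.0247, 0.19]
eef_rot: [0.881, 0.474, -0.0, -0.0]
ft_force: [-1.4, 1.6, -2.3]
width: 0.0152
grip_force: 20.0
time: 30.35
ee_pos: [0.5702, -0.0247, 0.1883]
eef_rot: [0.881, 0.474, -0.0, -0.0]
ft_force: [-1.5, 1.5, -0.4]
width: 0.0149
grip_force: 20.0
time: 30.52
ee_pos: [0.5703, -0.0246, 0.1871]
eef_rot: [0.881, 0.474, -0.0, 0.0]
ft_force: [-6.0, 1.2, 7.5]
width: 0.0153
grip_force: 20.0
```

```bash
python3 -m pendant '[[0,0,0.001,0],[0,0,0,0]]'
python3 -m pendant '[[0,0,-0.001,0],[0,0,0,0],[0,0,0,0],[0,0,0,0]]' 0.35
python3 -m pendant '[[0,0,-0.01,0],[0,0,-0.03,0],[0,0,-0.03,0],[0,0,-0.02,0],[0,0,0,0],[0,0,0,0]]'
python3 - <<'E'
from look import *
s=r.read_state(); T=s['ee_pos'];M=R.from_quat(s['eef_rot']).as_matrix(); print(T,M.round(3))
# knob: fork + 70mm toward hinge
k=np.array([.5702,-.0247])+.070*np.array([-.204,.979]); print('knob est',k,'to knob',M.T@(np.r_[k,.25]-T))
for n in ('scene','side'):
  c=cam(n,n+'15.png'); 
  print(n,'pred collar',proj(c,(.5702,-.0247,.18)))
  for t in ('pin','sieve'): print(t,[(round(o['score'],2),np.round(o['bbox'],1).tolist()) for o in r.outline_of(t,n)[:2]])
E
```

```text
time: 30.68
ee_pos: [0.5703, -0.0246, 0.187]
eef_rot: [0.881, 0.474, -0.0, 0.0]
ft_force: [-10.8, 0.7, 15.9]
width: 0.0152
grip_force: 20.0
time: 31.02
ee_pos: [0.5705, -0.025, 0.1864]
eef_rot: [0.881, 0.473, 0.0, 0.0]
ft_force: [1.1, 0.9, 1.0]
width: 0.0288
grip_force: 0.0
time: 31.52
ee_pos: [0.5709, -0.0245, 0.2779]
eef_rot: [0.881, 0.474, 0.001, 0.001]
ft_force: [0.4, -0.1, 0.3]
width: 0.0305
grip_force: 0.0
[ 0.57088642 -0.02451935  0.27792734] [[ 0.551  0.834  0.002]
 [ 0.834 -0.551 -0.   ]
 [ 0.001  0.002 -1.   ]]
knob est [0.55592 0.04383] to knob [ 0.04873534 -0.05023539  0.02787179]
scene pred collar [264.66360246 198.60521456]
pin []
sieve [(0.56, [260.4, 236.6, 24.9, 21.0])]
side pred collar [303.92092022 183.51571117]
pin []
sieve [(0.68, [296.7, 178.9, 30.2, 30.6]), (0.54, [294.1, 195.5, 24.8, 16.6])]
```

```bash
python3 -m pendant '[[0.024,-0.025,0,0],[0.0247,-0.0252,0,0],[0,0,0.03,0],[0,0,0.025,0],[0,0,0,0],[0,0,0,0]]' 0 5
python3 - <<'E'
from look import *
s=r.read_state(); T=s['ee_pos'];M=R.from_quat(s['eef_rot']).as_matrix(); print(T)
print('to knob',M.T@(np.array([.5559,.0438,.201])-T))
E
```

```text
time: 32.32
ee_pos: [0.5547, 0.0432, 0.221]
eef_rot: [0.881, 0.474, -0.001, -0.001]
ft_force: [0.1, -0.5, 0.7]
width: 0.0022
grip_force: 0.0
[0.5546768  0.0432365  0.22095698]
to knob [0.00117002 0.00074863 0.01995409]
```

```bash
python3 -m pendant '[[0.0005,0.0005,0.016,0],[0,0,0,0]]'
python3 -m pendant '[[0,0,0.004,0],[0,0,0.002,0],[0,0,0,0]]'
python3 -m pendant '[[0,0,0.003,0],[0,0,0.002,0],[0,0,0,0]]'
```

```text
time: 32.48
ee_pos: [0.556, 0.0432, 0.2052]
eef_rot: [0.881, 0.473, -0.0, -0.0]
ft_force: [0.2, -0.0, -0.1]
width: 0.0005
grip_force: 0.0
time: 32.73
ee_pos: [0.5564, 0.0437, 0.2003]
eef_rot: [0.881, 0.473, 0.0, 0.0]
ft_force: [0.4, -0.4, -0.9]
width: 0.0004
grip_force: 0.0
time: 32.98
ee_pos: [0.5563, 0.0437, 0.1946]
eef_rot: [0.881, 0.474, 0.0, 0.0]
ft_force: [0.4, 0.9, -0.1]
width: 0.0002
grip_force: 0.4
```

```bash
python3 -m pendant '[[0,0,0.002,0],[0,0,0,0]]'
python3 -m pendant '[[0,0,0.002,0]]'
python3 - <<'E'
from look import *
s=r.read_state(); print(s['ee_pos'],s['ft_force'])
for n in ('scene','side'):
  c=cam(n,n+'16.png')
  for t in ('lid','lid_knob','bar','sieve','pin'): print(n,t,[(round(o['score'],2),np.round(o['bbox'],1).tolist()) for o in r.outline_of(t,n)[:2]])
  print('lid .137',proj(c,(.556,.044,.137)),'lid .125',proj(c,(.556,.044,.125)),'knob',proj(c,(.556,.044,.19)))
E
```

```text
time: 33.15
ee_pos: [0.5561, 0.0437, 0.1924]
eef_rot: [0.881, 0.474, 0.0, 0.0]
ft_force: [1.1, -0.2, 0.8]
width: 0.0003
grip_force: 0.5
time: 33.23
ee_pos: [0.5561, 0.0438, 0.1908]
eef_rot: [0.881, 0.474, 0.0, 0.0]
ft_force: [0.3, 0.2, 3.5]
width: 0.0004
grip_force: 1.6
[0.55612612 0.04375897 0.19077955] [0.25674798 0.24849729 3.50999746]
scene lid [(0.66, [255.6, 222.8, 36.3, 21.0])]
scene lid_knob [(0.83, [255.8, 223.6, 30.2, 25.4]), (0.64, [257.4, 242.8, 80.7, 81.3])]
scene bar [(0.87, [254.3, 218.5, 35.3, 28.2])]
scene sieve [(0.66, [256.1, 236.1, 30.5, 17.9])]
scene pin [(0.19, [325.6, 218.9, 29.8, 23.3])]
lid .137 [255.49727953 221.77963555] lid .125 [255.57455136 225.2704058 ] knob [255.14837554 206.01782981]
side lid [(0.66, [295.8, 183.8, 25.6, 18.4]), (0.29, [293.0, 285.0, 36.4, 34.7])]
side lid_knob [(0.56, [330.1, 259.8, 22.0, 21.2]), (0.53, [295.9, 184.2, 26.7, 20.5])]
side bar [(0.86, [296.8, 180.9, 28.8, 29.6]), (0.34, [297.7, 183.8, 32.4, 19.7])]
side sieve [(0.66, [298.5, 197.6, 63.6, 70.3]), (0.56, [294.4, 196.6, 31.3, 14.3])]
side pin [(0.37, [308.1, 183.8, 9.9, 11.7])]
lid .137 [295.82460946 180.50154021] lid .125 [295.84146108 183.2946601 ] knob [295.74831749 167.85631154]
```

```bash
python3 -m pendant '[[0,0,0.002,0]]'
python3 -m pendant '[[0,0,0.001,0]]'
python3 -m pendant '[[0,0,0.001,0]]'
python3 -c "
from h import *
for i in range(1): 
  c=cam('side','side17.png'); s=r.read_state(); print(s['ee_pos'],s['ft_force'])"
```

```text
time: 33.92
ee_pos: [0.5561, 0.0439, 0.1889]
eef_rot: [0.881, 0.474, 0.0, 0.0]
ft_force: [-3.1, -0.1, 10.4]
width: 0.0006
grip_force: 5.8
time: 34.0
ee_pos: [0.5562, 0.044, 0.1885]
eef_rot: [0.881, 0.474, 0.0, 0.0]
ft_force: [-5.9, -2.5, 17.9]
width: 0.0005
grip_force: 9.4
time: 34.08
ee_pos: [0.5563, 0.044, 0.1883]
eef_rot: [0.881, 0.474, 0.0, 0.001]
ft_force: [-9.4, -1.7, 26.7]
width: 0.0004
grip_force: 13.3
[0.5562223  0.04402543 0.18832152] [-7.16084294 -1.98822955 18.49010274]
```

```bash
python3 -m pendant '[[0,0,0,0],[0,0,-0.004,0],[0,0,-0.01,0],[0,0,-0.03,0],[0,0,-0.035,0],[0,0,-0.03,0],[-0.03,0,0,0],[-0.035,0,0,0]]'
python3 -m pendant '[[-0.035,0,0,0],[-0.035,0,0,0],[-0.02,0,0,0],[0,0,0,0],[0,0,0,0]]'
python3 - <<'E'
from look import *
s=r.read_state(); print(s['ee_pos'])
c=cam('wrist','w18.png'); np.savez('w18.npz',xyz=c['xyz'],att=rot(c),K=c['camera_matrix'])
g=cv2.cvtColor(c['img'],cv2.COLOR_RGB2GRAY)
print('fork',proj(c,(.5702,-.0247,.168)),'pin top seated',proj(c,(.5702,-.0247,.195)),'raised 10',proj(c,(.5702,-.0247,.205)),'knob low',proj(c,(.5559,.0438,.178)),'knob raised',proj(c,(.5559,.0438,.19)),'handle',proj(c,(.563,.0105,.194)))
p=proj(c,(.5702,-.0247,.19)).round().astype(int)
asc(g,p[0],p[1]-20,50,60,1,2)
E
```

```text
time: 34.8
ee_pos: [0.5211, -0.0069, 0.2976]
eef_rot: [0.879, 0.476, 0.002, 0.0]
ft_force: [0.1, -2.1, 0.5]
width: 0.0005
grip_force: 0.0
time: 35.22
ee_pos: [0.4742, -0.0812, 0.2962]
eef_rot: [0.882, 0.472, -0.0, 0.001]
ft_force: [0.8, 0.8, -0.4]
width: 0.0004
grip_force: 0.0
[ 0.4741843  -0.08119086  0.29622798]
fork [331.90161887  94.49344361] pin top seated [338.03148425  90.35515518] raised 10 [340.65980745  88.58076719] knob low [274.13795711  27.16620314] knob raised [274.02528081  21.85180732] handle [306.02576752  55.09944689]
 11                               .            .-*%@@@@@@@@@@@@@@@@@@@@@@@@@@@@@@%%##%%%%%%%%%%%%%%%#*+=
 13                                              .-*%@@@@@@@@@@@@@@@@@@@@@@@@@@@@@%%##%%%%%%%%%%%%%%%#*+
 15                                                .=#@@@@@@@@@@@@@@@@@@@@@@@@@@@@@%%##%%%%%%%%%%%%%%%#+
 17                                                 .:+%@@@@@@@@@@@@@@@@@@@@@@@@@@@@%###%%%%%%%%%%%%%%%#
 19 :                                ...              .-*%@@@@@@@@@@@@@@@@@@@@@@@@@@@%%#%%%%%%%%%%%%%%%%
 21 *:                           
[... 5041 characters left out ...]
.-+#%%%#*++++++*#%@@@@@@@@@@@@@@@@@@@@@@@@@@@@@@@@@@@@@@@@@@@@@@@@@@@@
119              .:::-:-::..        .-*#%%##*++*#%@@@@@@@@@@@@@@@@@@@@@@@@@@@@@@@@@@@@@@@@@@@@@@@@@@@@@@
121                 .....             .=++=+*##%@@@@@@@@@@@@@@@@@@@@@@@@@@@@@@@@@@@@@@@@@@@@@@@@@@@@@@@@
123                                     .:-+%@@@@@@@@@@@@@@@@@@@@@@@@@@@@@@@@@@@@@@@@@@@@@@@@@@@@@@@@@@@
125                                     :+#%@@@@@@@@@@@@@@@@@@@@@@@@@@@@@@@@@@@@@@@@@@@@@@@@@@@@@@@@@%%%
127                                   :=#%@@@@@@@@@@@@@@@@@@@@@@@@@@@@@@@@@@@@@@@@@@@@@@@@@@@@@@@%@@@@@@
129                                 .=*%@@@@@@@@@@@@@@@@@@@@@@@@@@@@@@@@@@@@@@@@@%@%@@@@@@@@@%%%@@@@@@@@
```

Run:
```python
from look import *
c=cam('wrist'); g=cv2.cvtColor(c['img'],cv2.COLOR_RGB2GRAY)
asc(g,274,26,26,26,1,3)
print(r.close_job())
```

```text
0 ........::.                                         
  3 ...........:.                                       
  6 .............::..                                   
  9 ................::.                                 
 12 ..................::::-------::.                    
 15 ...............:=+#%%@%%%%%%%%@@%*=:.               
 18 ............:=*%@%%%%%%%%%%%%%%%%%%@%*-.            
 21 ..........:=*%@%%%%%%%%%%%%%%%%%%%%%%@%+:           
 24 .........:+%@%%%%%%%%%%%%%%%%%%%%%%%%%%@#=.         
 27 :........=#@%%%%%%%%%%%%%%%%%%%%%%%%%%%%@#-         
 30 *=:.....:+%@%%%%%%%%%%%%%%%%%%%%%%%%%%%%@#=.        
 33 =**+=:..-*%@%%%%%%%%%%%%%%%%%%%%%%%%%%%%@%=.        
 36 --=+**+==*%@@%%%%%%%%%%%%%%%%%%%%%%%%%%@@%=.        
 39 ..:-==+*##%%%@%%%%%%%%%%%%%%%%%%%%%%%@@@%+-::..     
 42    .:----+*%@@@%%%%%%%%%%%%%%%%%%%%@@@@#+::.::::.   
 45      .:----=*#%@@@@%@@@%%%%%%@@@@@@@@%*=:::::...... 
 48        .:---=-=+#%@@@@@%@@@@@@@@@@%#*=:...::.......-
 51        .:::---::-=+#%%%%%%%%%###*=-::...........-*%@
the job is handed in; nothing more can be done
None
```

The job is handed in: the sieve is on the pan, the bar is closed, the pin is seated on the fork and the lid is pressed onto the sieve. `close_job()` returned no verdict. The fits, final wrist picture and contact forces agree with each step, except that lid bearing rests on the press force alone. I did not re-measure the loose bystanders at the end.

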